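# Index the tool carousel to the red station and lock it with its drop pawl

### The job

Turn the bench carousel of setting tools by pushing its finger pegs, steadily and without spinning it, until the red station (the tool with the red handle in the red socket) faces front to the pawl, and tip the pawl over so that it drops fully home into that station's notch and the carousel is locked. The notch does not lie exactly under the red line, so feel for it: never force the carousel or the pawl, and leave everything else on the bench where it is.

Things in the scene. Friction and masses are not known exactly. Their poses are not given: they have to be found in the camera images.
- stand: Carousel's dark cast foot, 216 mm across, fixed to the bench. Origin on the turning axis at bench height, z up. Its -x axis is the front: there stands the pawl's clevis, 126 to 148 mm from the axis, 26 mm wide, top 55 mm above the bench.
- carousel: The wooden plate with pegs and tools. Origin on the turning axis at bench height, z up; its -x axis points to the red station, five more follow every 60 degrees. 172 mm across, flat top 41 mm up, clamped on a steel ring that turns with it (210 mm across, top 36 mm up). Turns endlessly about z either way, stays where left; 5 N at a peg turns it; over 15 N strains its clamp.
- peg_top (a point): Top centre of one of six steel finger pegs, 30 degrees counter-clockwise (from above) of the red station, 77 mm from the axis; the others follow every 60 degrees, midway between stations. Each 10 mm thick (collar 14 mm thick, 3 mm high at the foot), standing on the plate from 41 to 70 mm above the bench.
- red_tool_top (a point): Top of the red-handled tool (13 mm thick), 46 mm from the axis, 92 mm above the bench. At every station a small tool stands fast in a 21 mm wide, 12 mm high socket 46 mm from the axis, tops 92 to 107 mm up; only this one's socket, handle and index line are red.
- red_mark (a point): Red index line of the red station, on the plate 80 mm from the axis, 41 mm up. The ring has one notch per station, open upward and outward, 15 mm wide, over 10 mm deep, 87 to 105 mm from the axis. The plate was clamped on by hand: the notches lie up to 4 degrees (about 7 mm) to either side of the index lines, all by the same unknown amount.
- front_mark (a point): Point on the stand's front line, 80 mm before the turning axis, 41 mm up: the red mark comes to within 7 mm of it when the pawl is home in the red notch.
- pawl: Drop pawl: steel bar 10 mm wide, 8 mm thick, origin on its pivot 137 mm before the axis, 46 mm up; its x axis runs along the bar to the end ball. Starts standing, leaning back to the front by 20 degrees against a stop. Pushed at its top toward the axis past upright, it falls over by itself (about 1.5 N) and lies on the ring or drops into a notch; home, its bar is level.
- pawl_ball (a point): Centre of the black ball, 16 mm thick, on the pawl's end, 62 mm from the pivot. About 100 mm up when the pawl stands; 50 mm up and 75 mm before the axis when it is home, about 65 mm up when its nose lies on the ring beside a notch.
- pawl_tip (a point): Tip of the pawl's nose (11 mm wide at the tip, 14 mm wide from 5 mm above it), 41 mm from the pivot. 26 mm above the bench when home, 36 mm when lying on the ring. It drops in when a notch is in line within 2 mm and then blocks the carousel with 0.5 mm of play; hung up on an edge, up to 15 N pressed down on the bar seats it.
- bottle: White dropper bottle, 30 mm across, 86 mm high, standing behind the carousel. Bystander.
- brush: Wooden-handled brass brush, 150 mm long, lying behind. Bystander.
- pliers: Red-handled flat pliers, 129 mm long, lying in front of the carousel. Bystander.
- loupe_1: Folding loupe, 56 mm long. Bystander.
- wax: Yellow lump of beeswax, 46 mm long. Bystander.
- tweezers: Cross-locking tweezers, 150 mm long, lying to the left. Bystander.

How it is judged (in metres and radians):
On the way:
1. the red station has come round to the front (within 25 mm) (horizontal distance between red_mark and front_mark below 0.025 m), for 0.1 s.
At the end, for the whole second after the job is handed in: The red station faces front (its mark within 10 mm of the front line), the pawl's nose is fully home in that station's notch (tip within 2.5 mm of its lowest place, 26 mm above the bench), and carousel and pawl are at rest (horizontal distance between red_mark and front_mark below 0.01 m and height (world z) of pawl_tip below 0.0285 m and angular speed of each of carousel, pawl below 0.05 rad/s); the robot touches nothing.
It fails at once if the carousel is forced: pushed, pressed or knocked with more than 15 N (contact force between any of the fingers, the arm and carousel above 15 N).
It fails at once if the pawl is forced: pushed or pressed with more than 20 N (contact force between any of the fingers, the arm and pawl above 20 N).
It fails at once if the carousel is spun faster than 2.5 rad/s (angular speed of carousel above 2.5 rad/s).
It fails at once if a bystander is pushed more than 20 mm from its place (distance of any of bottle, brush, pliers, loupe_1, wax, tweezers from where it was at the start of the episode above 0.02 m).
It also fails if it takes over 72 s, if anything falls off the work surface, if the arm or the gripper's body presses on something with over 40 N, if the wrist force passes 120 N, or if a joint passes its speed limit or range.

### The arm

A 6-joint arm with a two-finger parallel gripper is mounted at the origin on the work surface; the furniture and walls round the work are solid. World frame = base frame: x ahead of the robot, y to its left, z up, the work surface at z = 0. Lengths are in mm, angles in rad, forces in N, time in s.
With the tool pointing down it reaches from about 225 to 875 mm from the base axis. Payload 3.4 kg.
Tool frame: the origin (TCP) lies midway between the tips of the shut fingers; the grasp point (between the pads) lies r.grip_depth behind it (r.grip_depth is the distance from the TCP to the grasp point, in mm); z points along the fingers, y is the direction in which the jaws open and shut (so a half turn about z gives the same grasp; the last joint's range is limited). The gripper opens to 85 mm and grips with 20 to 120 N. Pads are 22 mm wide; open, the fingers measure 114 mm over their backs; the gripper's body (76 mm by 85 mm) begins 54 mm behind the grasp point. The pads swing forward as they close: fully open they stand 13 mm farther back than shut.
Start: joints at [-1.389, 0.276, 1.505, -0, 1.361, -0.121], TCP at [171.461, -548.878, 196.728] pointing down, gripper open.
Joint ranges: [-2.89, 2.89], [-0.75, 2.08], [0.22, 2.7], [-1.18, 4.32], [0.11, 2.71], [-2.7, 2.7]. Speed limits (rad/s): [2.57, 2.57, 3.14, 3.14, 3.14, 3.14].

### API

Orientations are given as [roll, pitch, yaw] about the fixed x, y, z axes, in that order (R = Rz(yaw) Ry(pitch) Rx(roll)).
In Python, from bench import readout, imaging, ticket, r gives the robot as it stands.
- The arm moves only by the tool drive_tool, never from a script. Its argument "targets" is a list of rows, each an object of numbers: "dx", "dy", "dz": the shift along the tool's x, y, z in m; "wx", "wy", "wz": the turn, a rotation vector about the tool's x, y, z in rad; "hand": the opening, from -1 (shut) to 1 (fully open), so that 0 is half open. A call has exactly 5 rows; each row is the pose to reach, as a shift and turn from the pose commanded when the call began, along the tool's axes at that moment; what a row does not reach only later rows make up. A row lasts 1/12 s, in which the tool goes at most 41.7 mm and 7.16 degrees, less where a joint would pass 70% of its speed; a pose out of reach is approached as far as the arm can. A call with a gripper value outside its range is refused whole. The fingers move at their own pace and stop on an object; "newtons" is the grip in N (left out, the last holds). Time passes only in rows, so rows that repeat a pose let the fingers close, or fill a call up. It gives the time, the measured TCP pose, the force and the opening at its end, in the units of the state.
- readout.observe(): the state, without advancing time (a new reading comes with each control period).
- imaging.capture(name): name is "side" or "top" or "wrist"; returns a dict with "image" (480x640x3 uint8, red, green, blue), "intrinsics" (3x3 intrinsics, pixels), "R" (3x3) and "t" (3): a world point X has camera coordinates R X + t. Camera axes: x right, y down, z forward; pixel columns grow to the right and rows downward; lengths in mm; the calibration is good to about 2 mm. A picture is of the moment at which its call begins. There is no depth.
- ticket.sign_off(): hands the job in, once; it reports no verdict.
The state is a dict: "clock": time; "q": joint angles; "joint_velocities": joint speeds; "joint_torque": joint torques, N m; "ee_pos": TCP position; "eef_rot": TCP orientation; "force": force on the tool from outside, world axes, zero at the start; "ft_torque": the same for the moment, N m; "gripper_width": opening from 0.0 (shut) to 1.0 (fully open).
Only numpy, scipy, OpenCV 4.12 (cv2) and the standard library are available. Lean on these libraries where they do the work, as an engineer would, in place of code of your own. Each camera call takes 0.05 s, during which the arm holds its last target. There are 200 camera calls.

## Working session

There is one attempt and no reset: what is moved stays moved. The work goes in short steps, Python scripts to look and compute and a tool call to move; the robot and the scene stay as the last step left them, time stands still between calls to the robot, and variables do not carry over. Pictures are saved under pics/ and viewed, about 8 in all and at most 12, crops included, and the job is handed in when it is done.

Besides the shell and the picture viewer there is one more tool, called after "Request:" as name(argument=value, ...), one argument or row to a line, values as JSON. drive_tool: Moves the arm, as the interface text tells. Its arguments: {"type":"object","properties":{"targets":{"type":"array"},"newtons":{"type":"number"}},"required":["targets"]}

```bash
mkdir -p pics; cat > h.py <<'E'
import numpy as np, cv2
from bench import readout, imaging, ticket, r
def cap(n,f=None):
    c=imaging.capture(n)
    if f: cv2.imwrite('pics/'+f,c['image'][:,:,::-1])
    return c
def ray(c,u,v,z):
    K,R,t=map(np.array,(c['intrinsics'],c['R'],c['t']))
    d=R.T@np.linalg.inv(K)@[u,v,1]; o=-R.T@t
    return o+d*(z-o[2])/d[2]
def proj(c,X):
    p=np.array(c['intrinsics'])@(np.array(c['R'])@X+c['t']); return p[:2]/p[2]
E
python3 - <<'E'
from h import *
import pickle
o=readout.observe(); print({k:np.round(v,3) for k,v in o.items()}, r.grip_depth)
for n in('top','side'):
    c=cap(n,n+'0.png'); pickle.dump(c,open(n+'0.pkl','wb'))
    print(n,np.round(-np.array(c['R']).T@c['t']),np.round(c['R'],2).tolist(), np.round(c['intrinsics'],0).tolist())
E
```

```text
{'clock': np.float64(0.0), 'q': array([-1.389,  0.277,  1.506, -0.   ,  1.361, -0.121]), 'joint_velocities': array([ 0.   ,  0.   , -0.   , -0.001, -0.002, -0.001]), 'joint_torque': array([-0.0000e+00, -4.1678e+01, -2.4580e+01,  0.0000e+00,  1.1000e-02,
        0.0000e+00]), 'ee_pos': array([ 171.325, -548.254,  195.822]), 'eef_rot': array([-3.14 , -0.   ,  0.303]), 'force': array([-0.014, -0.553,  0.354]), 'ft_torque': array([0.013, 0.007, 0.004]), 'gripper_width': np.float64(1.003)} 18.700000000000003
top [543. -30. 938.] [[-0.03, -1.0, 0.01], [-1.0, 0.03, -0.03], [0.03, -0.01, -1.0]] [[439.0, 0.0, 321.0], [0.0, 439.0, 245.0], [0.0, 0.0, 1.0]]
side [1075.  -29. 1003.] [[-0.06, 1.0, 0.01], [0.87, 0.06, -0.49], [-0.49, -0.02, -0.87]] [[603.0, 0.0, 315.0], [0.0, 603.0, 246.0], [0.0, 0.0, 1.0]]
```

View pics/top0.png

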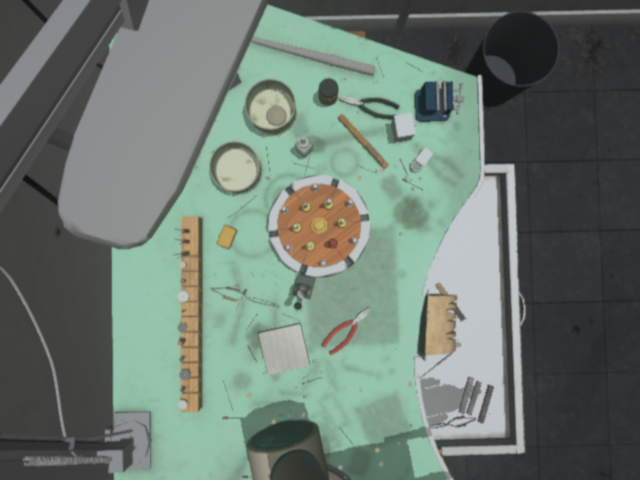

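View pics/side0.png

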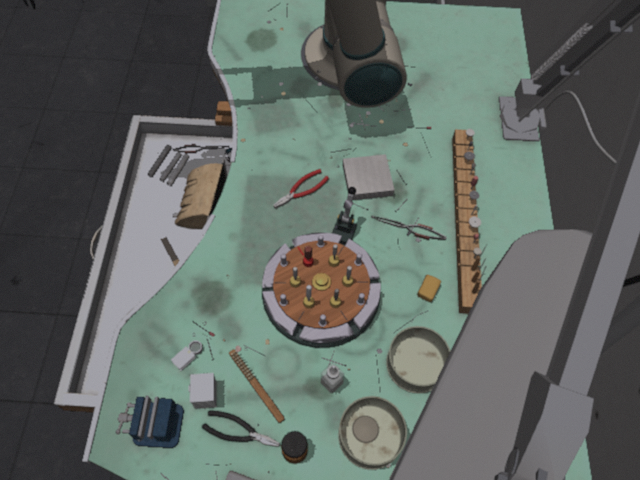

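```bash
python3 - <<'E'
from h import *
import pickle
T,S=[pickle.load(open(n+'0.pkl','rb')) for n in('top','side')]
for n,c,(x0,x1,y0,y1) in(('top',T,(260,380,165,315)),('side',S,(255,390,175,350))):
    im=c['image']; hsv=cv2.cvtColor(im,cv2.COLOR_RGB2HSV)
    m=np.zeros(im.shape[:2],np.uint8); m[y0:y1,x0:x1]=1
    wood=((hsv[...,0]<22)&(hsv[...,1]>90)&(hsv[...,2]>60)&(m>0)).astype(np.uint8)
    k=max(cv2.findContours(wood,0,1)[0],key=cv2.contourArea)
    h=cv2.convexHull(k)[:,0]; P=np.array([ray(c,u+0.,v+0.,41)[:2] for u,v in h])
    A=np.c_[2*P,np.ones(len(P))]; s=np.linalg.lstsq(A,(P**2).sum(1),rcond=None)[0]
    print(n,'plate centre',s[:2].round(1),'rad',np.sqrt(s[2]+s[0]**2+s[1]**2).round(1))
    red=((((hsv[...,0]<5)|(hsv[...,0]>174)))&(hsv[...,1]>150)&(m>0)).astype(np.uint8)
    nn,l,st,ce=cv2.connectedComponentsWithStats(red)
    for i in range(1,nn):
        if st[i,4]>3: print(' red',st[i],ce[i].round(1),ray(c,*ce[i],80).round(0))
    blk=((hsv[...,2]<45)&(m>0)).astype(np.uint8)
    nn,l,st,ce=cv2.connectedComponentsWithStats(blk)
    for i in range(1,nn):
        if st[i,4]>8: print(' black',st[i],ce[i].round(1),ray(c,*ce[i],100).round(0))
a=cv2.resize(T['image'][165:315,260:380],None,fx=4,fy=4,interpolation=cv2.INTER_CUBIC)
cv2.imwrite('pics/c0.png',a[:,:,::-1])
b=cv2.resize(S['image'][175:350,255:390],None,fx=3.4,fy=3.4,interpolation=cv2.INTER_CUBIC)
cv2.imwrite('pics/c1.png',b[:,:,::-1])
E
python3 -c "
import cv2,numpy as np
a=cv2.imread('pics/c0.png');b=cv2.imread('pics/c1.png')[:600]
b=b[:,:320] if 0 else cv2.resize(b,(int(b.shape[1]*.7),int(b.shape[0]*.7)))
a=a[:600];z=np.zeros((600,a.shape[1]+b.shape[1],3),np.uint8);z[:a.shape[0],:a.shape[1]]=a;z[:b.shape[0],a.shape[1]:]=b;print(z.shape);cv2.imwrite('pics/cc.png',z[:,:800])"
```

```text
top plate centre [608.4 -33. ] rad 84.2
side plate centre [612.2 -34.2] rad 85.0
 red [291 175  22  17  70] [300.3 181.8] [427. -85.  80.]
 red [294 177  34  21 107] [311.6 188.6] [440. -63.  80.]
 red [298 247   6   8  15] [300.3 250.7] [573. -74.  80.]
 red [303 257  10   9  71] [307.5 261.4] [593. -60.  80.]
 black [348 188   7   6  35] [351.4 190.5] [453.  10. 100.]
 black [336 219  20  15 166] [345.7 226.6] [530.   3. 100.]
 black [340 240   6   4  16] [342.5 241.7] [561.  -2. 100.]
 black [306 253   5   6  22] [308.  255.7] [592. -59. 100.]
 black [371 279   7   3  13] [374.5 279.8] [630.  54. 100.]
 black [308 307  70  40 229] [346.4 335.2] [731.  11. 100.]
 black [348 319   7   7  23] [351.1 322.3] [708.  18. 100.]
 black [293 323  10  13  46] [297.5 328.3] [724. -67. 100.]
 black [284 334  23  11  25] [295.3 340. ] [744. -69. 100.]
(600, 801, 3)
```

View pics/cc.png

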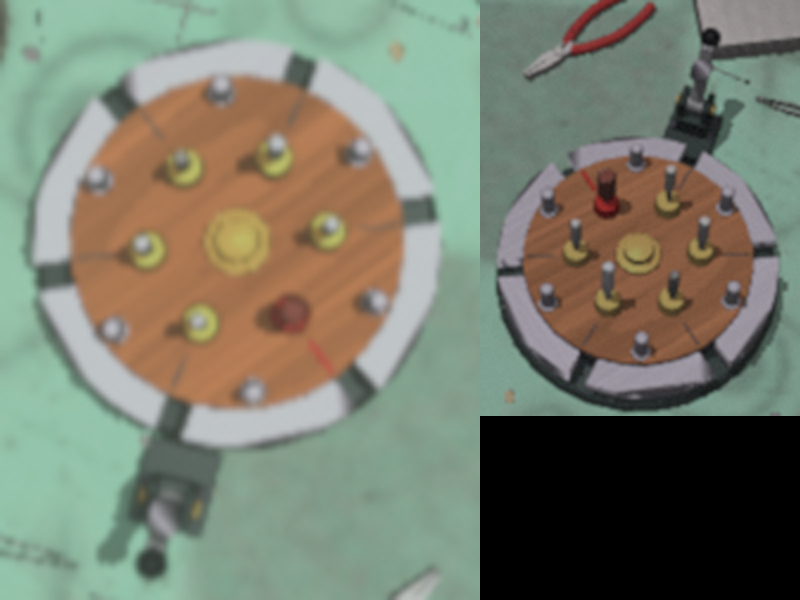

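```bash
python3 - <<'E'
from h import *
import pickle
T,S=[pickle.load(open(n+'0.pkl','rb')) for n in('top','side')]
t=lambda u,v,z: ray(T,260+u/4-.4,165+v/4-.4,z)[:2]
k=3.4*.7; s=lambda u,v,z: ray(S,255+(u-480)/k-.3,175+v/k-.3,z)[:2]
# pegs tops z=70
for f,pk,nt,ln,ball,red,hub in((t,[(221,90),(358,150),(376,299),(253,387),(113,327),(96,178)],[(170,420),(355,385),(420,209),(55,275),(118,100),(301,72)],[(178,370),(321,358),(378,227),(98,257),(152,125),(289,112)],(151,563),(292,310),(238,240)),
 (s,[(637,149),(728,192),(733,288),(642,340),(547,290),(547,193)],[],[],(711,37),(605,174),(638,240))):
    P=np.array([f(*p,70) for p in pk]); c=P.mean(0); print('centre pegs',c.round(1),'radii',np.hypot(*(P-c).T).round(0), np.degrees(np.arctan2(*(P-c).T[::-1])).round(1))
    for nm,L,z in(('notch',nt,30),('line',ln,41)):
        for p in L:
            d=f(*p,z)-c; print(nm,np.hypot(*d).round(0),np.degrees(np.arctan2(d[1],d[0])).round(1))
    for nm,p,z in(('ball',ball,104),('red',red,92),('hub',hub,50)):
        q=f(*p,z);d=q-c; print(nm,q.round(1),np.hypot(*d).round(0),np.degrees(np.arctan2(d[1],d[0])).round(1))
for q in [(178,485,55),(181,455,50),(160,495,55),(200,505,55),(141,495,55),(197,508,55)]:
    d=t(*q)-c; print('clevis',np.hypot(*d).round(0),np.degrees(np.arctan2(d[1],d[0])).round(1))
E
```

```text
centre pegs [608.1 -32.7] radii [74. 75. 75. 74. 75. 76.] [   4.4  -55.4 -114.9 -175.   124.4   65.3]
notch 97.0 158.0
notch 95.0 -141.3
notch 97.0 -80.6
notch 95.0 98.3
notch 97.0 37.9
notch 96.0 -22.1
line 72.0 154.1
line 73.0 -145.2
line 73.0 -85.1
line 71.0 94.5
line 74.0 34.1
line 72.0 -23.4
ball [452.7  11.5] 162.0 164.1
red [571.1 -58.7] 45.0 -144.9
hub [608.7 -33.7] 1.0 -56.1
centre pegs [613.4 -34.1] radii [76. 77. 77. 78. 77. 78.] [-175.6  124.9   64.3    4.8  -55.2 -116. ]
ball [455.4  10.7] 164.0 164.2
red [572.5 -61.7] 49.0 -146.0
hub [603.3 -35. ] 10.0 -175.0
clevis 132.0 165.2
clevis 117.0 164.2
clevis 139.0 162.1
clevis 140.0 170.6
clevis 142.0 158.4
clevis 141.0 170.0
```

Request:
drive_tool(
  targets=[
    {"dx": 0.03,"dy": -0.0143,"dz": 0.002,"hand": -0.53},
    {"dx": 0.06,"dy": -0.0287,"dz": 0.004,"hand": -0.53},
    {"dx": 0.09,"dy": -0.043,"dz": 0.006,"hand": -0.53},
    {"dx": 0.12,"dy": -0.0573,"dz": 0.008,"hand": -0.53},
    {"dx": 0.15,"dy": -0.0717,"dz": 0.01,"hand": -0.53},
  ],
  newtons=20,
)

```text
schema error: expected keys dx, dy, dz, wx, wy, wz, hand
```

Request:
drive_tool(
  targets=[
    {"dx": 0.03,"dy": -0.0143,"dz": 0.002,"hand": -0.53},
    {"dx": 0.06,"dy": -0.0287,"dz": 0.004,"hand": -0.53},
    {"dx": 0.09,"dy": -0.043,"dz": 0.006,"hand": -0.53},
    {"dx": 0.12,"dy": -0.0573,"dz": 0.008,"hand": -0.53},
    {"dx": 0.15,"dy": -0.0717,"dz": 0.01,"hand": -0.53},
  ],
)

```text
schema error: expected keys dx, dy, dz, wx, wy, wz, hand
```

Request:
drive_tool(
  targets=[
    {"dx": 0.03,"dy": -0.0143,"dz": 0.002,"hand": -0.53},
    {"dx": 0.06,"dy": -0.0287,"dz": 0.004,"hand": -0.53},
    {"dx": 0.09,"dy": -0.043,"dz": 0.006,"hand": -0.53},
    {"dx": 0.12,"dy": -0.0573,"dz": 0.008,"hand": -0.53},
    {"dx": 0.15,"dy": -0.0717,"dz": 0.01,"hand": -0.53},
  ],
)

```text
schema error: expected keys dx, dy, dz, wx, wy, wz, hand
```

Request:
drive_tool(
  targets=[
    {"dx": 0.03,"dy": -0.0143,"dz": 0.002,"wx": 0,"wy": 0,"wz": 0,"hand": -0.53},
    {"dx": 0.06,"dy": -0.0287,"dz": 0.004,"wx": 0,"wy": 0,"wz": 0,"hand": -0.53},
    {"dx": 0.09,"dy": -0.043,"dz": 0.006,"wx": 0,"wy": 0,"wz": 0,"hand": -0.53},
    {"dx": 0.12,"dy": -0.0573,"dz": 0.008,"wx": 0,"wy": 0,"wz": 0,"hand": -0.53},
    {"dx": 0.15,"dy": -0.0717,"dz": 0.01,"wx": 0,"wy": 0,"wz": 0,"hand": -0.53},
  ],
  newtons=20,
)

```text
clock: 0.52
ee_pos: [294.0, -434.3, 186.2]
eef_rot: [-3.141, 0.0, 0.302]
force: [0.7, -0.4, 0.2]
gripper_width: 0.299
```

Request:
drive_tool(
  targets=[
    {"dx": 0.03,"dy": -0.0143,"dz": 0.002,"wx": 0,"wy": 0,"wz": 0,"hand": -0.53},
    {"dx": 0.06,"dy": -0.0287,"dz": 0.004,"wx": 0,"wy": 0,"wz": 0,"hand": -0.53},
    {"dx": 0.09,"dy": -0.043,"dz": 0.006,"wx": 0,"wy": 0,"wz": 0,"hand": -0.53},
    {"dx": 0.12,"dy": -0.0573,"dz": 0.008,"wx": 0,"wy": 0,"wz": 0,"hand": -0.53},
    {"dx": 0.15,"dy": -0.0717,"dz": 0.01,"wx": 0,"wy": 0,"wz": 0,"hand": -0.53},
  ],
)

```text
clock: 0.93
ee_pos: [415.8, -321.0, 176.3]
eef_rot: [-3.141, 0.0, 0.303]
force: [-0.2, -0.8, 0.6]
gripper_width: 0.236
```

Request:
drive_tool(
  targets=[
    {"dx": 0.03,"dy": -0.0143,"dz": 0.002,"wx": 0,"wy": 0,"wz": -0.11,"hand": -0.53},
    {"dx": 0.06,"dy": -0.0287,"dz": 0.004,"wx": 0,"wy": 0,"wz": -0.22,"hand": -0.53},
    {"dx": 0.09,"dy": -0.043,"dz": 0.006,"wx": 0,"wy": 0,"wz": -0.33,"hand": -0.53},
    {"dx": 0.12,"dy": -0.0573,"dz": 0.008,"wx": 0,"wy": 0,"wz": -0.44,"hand": -0.53},
    {"dx": 0.15,"dy": -0.0717,"dz": 0.01,"wx": 0,"wy": 0,"wz": -0.55,"hand": -0.53},
  ],
)

```text
clock: 1.35
ee_pos: [537.6, -207.9, 166.2]
eef_rot: [-3.141, 0.0, 0.858]
force: [0.8, 0.2, -0.7]
gripper_width: 0.233
```

Request:
drive_tool(
  targets=[
    {"dx": 0,"dy": 0,"dz": 0,"wx": 0,"wy": 0,"wz": -0.11,"hand": -0.53},
    {"dx": 0,"dy": 0,"dz": 0,"wx": 0,"wy": 0,"wz": -0.22,"hand": -0.53},
    {"dx": 0,"dy": 0,"dz": 0,"wx": 0,"wy": 0,"wz": -0.33,"hand": -0.53},
    {"dx": 0,"dy": 0,"dz": 0,"wx": 0,"wy": 0,"wz": -0.44,"hand": -0.53},
    {"dx": 0,"dy": 0,"dz": 0,"wx": 0,"wy": 0,"wz": -0.55,"hand": -0.53},
  ],
)

```text
clock: 1.77
ee_pos: [536.6, -209.0, 166.1]
eef_rot: [-3.14, -0.0, 1.409]
force: [-0.3, 0.2, -0.3]
gripper_width: 0.236
```

Request:
drive_tool(
  targets=[
    {"dx": 0.026,"dy": 0.0197,"dz": 0.003,"wx": 0,"wy": 0,"wz": -0.11,"hand": -0.53},
    {"dx": 0.052,"dy": 0.0394,"dz": 0.006,"wx": 0,"wy": 0,"wz": -0.22,"hand": -0.53},
    {"dx": 0.078,"dy": 0.0592,"dz": 0.01,"wx": 0,"wy": 0,"wz": -0.33,"hand": -0.53},
    {"dx": 0.104,"dy": 0.0789,"dz": 0.013,"wx": 0,"wy": 0,"wz": -0.44,"hand": -0.53},
    {"dx": 0.1298,"dy": 0.0986,"dz": 0.016,"wx": 0,"wy": 0,"wz": -0.55,"hand": -0.53},
  ],
)

```text
clock: 2.18
ee_pos: [656.3, -96.7, 150.0]
eef_rot: [-3.141, -0.001, 1.958]
force: [0.8, -0.7, -0.2]
gripper_width: 0.229
```

Request:
drive_tool(
  targets=[
    {"dx": 0,"dy": 0,"dz": 0,"wx": 0,"wy": 0,"wz": -0.11,"hand": -0.53},
    {"dx": 0,"dy": 0,"dz": 0,"wx": 0,"wy": 0,"wz": -0.217,"hand": -0.53},
    {"dx": 0,"dy": 0,"dz": 0,"wx": 0,"wy": 0,"wz": -0.217,"hand": -0.53},
    {"dx": 0,"dy": 0,"dz": 0,"wx": 0,"wy": 0,"wz": -0.217,"hand": -0.53},
    {"dx": 0,"dy": 0,"dz": 0,"wx": 0,"wy": 0,"wz": -0.217,"hand": -0.53},
  ],
)

```text
clock: 2.6
ee_pos: [655.4, -98.1, 150.4]
eef_rot: [-3.141, -0.0, 2.167]
force: [-0.2, -1.3, -0.1]
gripper_width: 0.233
```

```bash
python3 - <<'E'
from h import *
import pickle
c=cap('wrist','w1.png'); pickle.dump(c,open('w1.pkl','wb')); cap('side','s1.png')
print(np.round(-np.array(c['R']).T@c['t']),np.round(c['R'],2).tolist(), np.round(c['intrinsics'],0).tolist())
print('peg top proj',proj(c,[654.8,-96.8,70]).round(), 'tcp',proj(c,readout.observe()['ee_pos']).round())
E
```

```text
[616. -39. 328.] [[0.83, 0.56, -0.0], [0.54, -0.8, 0.28], [0.16, -0.23, -0.96]] [[336.0, 0.0, 313.0], [0.0, 336.0, 235.0], [0.0, 0.0, 1.0]]
peg top proj [313. 229.] tcp [312. 269.]
```

View pics/w1.png

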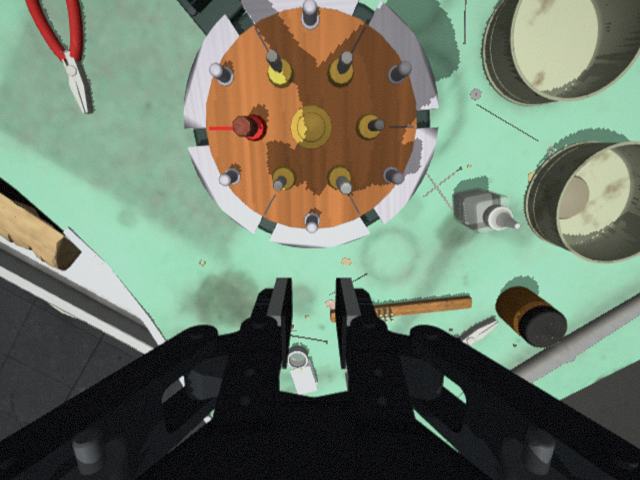

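```bash
python3 - <<'E'
from h import *
import pickle
c=pickle.load(open('w1.pkl','rb'))
f=lambda u,v,z: ray(c,u,v,z)[:2]
P=np.array([f(*p,70) for p in [(312,218),(394,175),(401,66),(310,5),(216,68),(228,178)]]); ce=P.mean(0)
print(P.round(1),ce.round(1),np.hypot(*(P-ce).T).round(1),(np.degrees(np.arctan2(*(P-ce).T[::-1]))%60).round(1))
g=lambda p,z:(lambda d:print(p,np.hypot(*d).round(1),np.degrees(np.arctan2(d[1],d[0])).round(1)))(f(*p,z)-ce)
g((218,128),41);g((401,126),41);g((193,127),36)
E
```

```text
[[649.4 -89.9]
 [682.2 -27.2]
 [639.9  35. ]
 [566.8  30.1]
 [533.7 -38.4]
 [579.  -99.8]] [608.5 -31.7] [71.1 73.9 73.8 74.6 75.1 74.3] [5.1 3.5 4.8 4.  5.1 6.6]
(218, 128) 75.3 -143.7
(401, 126) 73.5 33.1
(193, 127) 97.3 -144.8
```

Request:
drive_tool(
  targets=[
    {"dx": 0.0005,"dy": 0,"dz": 0.02,"wx": 0,"wy": 0,"wz": 0,"hand": -0.53},
    {"dx": 0.001,"dy": 0,"dz": 0.04,"wx": 0,"wy": 0,"wz": 0,"hand": -0.53},
    {"dx": 0.0015,"dy": 0,"dz": 0.055,"wx": 0,"wy": 0,"wz": 0,"hand": -0.53},
    {"dx": 0.002,"dy": 0,"dz": 0.065,"wx": 0,"wy": 0,"wz": 0,"hand": -0.53},
    {"dx": 0.002,"dy": 0,"dz": 0.07,"wx": 0,"wy": 0,"wz": 0,"hand": -0.53},
  ],
)

```text
clock: 3.12
ee_pos: [653.5, -96.3, 79.2]
eef_rot: [-3.14, -0.002, 2.169]
force: [0.6, -0.1, 0.3]
gripper_width: 0.233
```

```bash
python3 - <<'E'
from h import *
c=cap('wrist','w2.png');print(readout.observe()['ee_pos'])
E
```

```text
[653.54758953 -96.24315634  78.9868167 ]
```

View pics/w2.png

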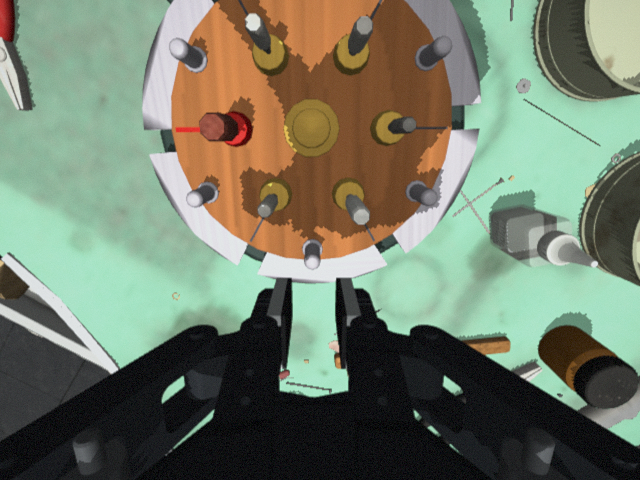

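Request:
drive_tool(
  targets=[
    {"dx": 0,"dy": 0,"dz": 0.007,"wx": 0,"wy": 0,"wz": 0,"hand": -0.53},
    {"dx": 0,"dy": 0,"dz": 0.014,"wx": 0,"wy": 0,"wz": 0,"hand": -0.53},
    {"dx": 0,"dy": 0,"dz": 0.021,"wx": 0,"wy": 0,"wz": 0,"hand": -0.53},
    {"dx": 0,"dy": 0,"dz": 0.028,"wx": 0,"wy": 0,"wz": 0,"hand": -0.53},
    {"dx": 0,"dy": 0,"dz": 0.032,"wx": 0,"wy": 0,"wz": 0,"hand": -0.53},
  ],
)

```text
clock: 3.58
ee_pos: [654.2, -96.1, 47.7]
eef_rot: [-3.141, -0.001, 2.17]
force: [-0.2, 0.6, -0.2]
gripper_width: 0.233
```

```bash
cat > arc.py <<'E'
# arc steps: rows relative to start-of-call tool frame. args: centre, phi0(deg, tool azimuth), list of total degs, R
import sys,numpy as np
from h import readout
o=readout.observe();p=o['ee_pos'];y=o['eef_rot'][2]
c=np.array([610,-33.]);d=p[:2]-c
print('pose',p.round(1),'yaw',y.round(3),'R',np.hypot(*d).round(1),'phi',np.degrees(np.arctan2(d[1],d[0])).round(2),'F',o['force'].round(1))
for a in map(float,sys.argv[1:]):
    t=np.radians(a);r=np.array([[np.cos(t),-np.sin(t)],[np.sin(t),np.cos(t)]])@d-d
    print(a,'dx %.4f dy %.4f wz %.3f'%((r[0]*np.cos(y)+r[1]*np.sin(y))/1e3,(r[0]*np.sin(y)-r[1]*np.cos(y))/1e3,-t))
E
python3 arc.py -2 -4 -6 -8 -10
```

```text
pose [654.2 -96.1  47.7] yaw 2.17 R 77.1 phi -55.01 F [-0.2  0.6 -0.2]
-2.0 dx 0.0000 dy -0.0027 wz 0.035
-4.0 dx 0.0001 dy -0.0054 wz 0.070
-6.0 dx 0.0003 dy -0.0081 wz 0.105
-8.0 dx 0.0006 dy -0.0107 wz 0.140
-10.0 dx 0.0010 dy -0.0134 wz 0.175
```

Request:
drive_tool(
  targets=[
    {"dx": 0,"dy": -0.0013,"dz": 0,"wx": 0,"wy": 0,"wz": 0.017,"hand": -0.53},
    {"dx": 0,"dy": -0.0026,"dz": 0,"wx": 0,"wy": 0,"wz": 0.035,"hand": -0.53},
    {"dx": 0,"dy": -0.0039,"dz": 0,"wx": 0,"wy": 0,"wz": 0.052,"hand": -0.53},
    {"dx": 0.0001,"dy": -0.0052,"dz": 0,"wx": 0,"wy": 0,"wz": 0.07,"hand": -0.53},
    {"dx": 0.0002,"dy": -0.0065,"dz": 0,"wx": 0,"wy": 0,"wz": 0.087,"hand": -0.53},
  ],
)

```text
clock: 4.0
ee_pos: [649.3, -99.9, 49.2]
eef_rot: [3.141, 0.001, 2.081]
force: [0.1, -0.0, -0.4]
gripper_width: 0.234
```

Request:
drive_tool(
  targets=[
    {"dx": 0,"dy": -0.0013,"dz": 0,"wx": 0,"wy": 0,"wz": 0.017,"hand": -0.53},
    {"dx": 0,"dy": -0.0026,"dz": 0,"wx": 0,"wy": 0,"wz": 0.035,"hand": -0.53},
    {"dx": 0,"dy": -0.0039,"dz": 0,"wx": 0,"wy": 0,"wz": 0.052,"hand": -0.53},
    {"dx": 0.0001,"dy": -0.0052,"dz": 0,"wx": 0,"wy": 0,"wz": 0.07,"hand": -0.53},
    {"dx": 0.0002,"dy": -0.0065,"dz": 0,"wx": 0,"wy": 0,"wz": 0.087,"hand": -0.53},
  ],
)

```text
clock: 4.42
ee_pos: [643.3, -102.8, 48.7]
eef_rot: [-3.142, 0.0, 1.994]
force: [0.3, 0.8, -1.2]
gripper_width: 0.23
```

Request:
drive_tool(
  targets=[
    {"dx": 0,"dy": -0.0015,"dz": 0,"wx": 0,"wy": 0,"wz": 0.02,"hand": -0.53},
    {"dx": 0,"dy": -0.003,"dz": 0,"wx": 0,"wy": 0,"wz": 0.04,"hand": -0.53},
    {"dx": 0.0001,"dy": -0.0045,"dz": 0,"wx": 0,"wy": 0,"wz": 0.06,"hand": -0.53},
    {"dx": 0.0002,"dy": -0.0062,"dz": 0,"wx": 0,"wy": 0,"wz": 0.08,"hand": -0.53},
    {"dx": 0.0004,"dy": -0.0078,"dz": 0,"wx": 0,"wy": 0,"wz": 0.1,"hand": -0.53},
  ],
)

```text
clock: 4.83
ee_pos: [635.9, -105.7, 48.7]
eef_rot: [-3.142, 0.0, 1.894]
force: [0.4, 0.6, 0.4]
gripper_width: 0.233
```

```bash
python3 - <<'E'
from h import *
c=cap('wrist','w3.png');cap('top','t3.png')
E
python3 arc.py
```

```text
pose [ 635.8 -105.7   48.7] yaw 1.895 R 77.1 phi -70.46 F [ 0.8 -0.1 -0.5]
```

View pics/w3.png

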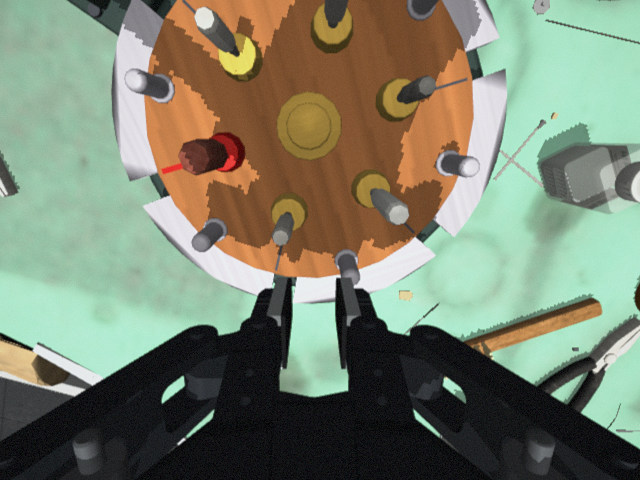

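```bash
python3 - <<'E'
from h import *
s=cap('side')['image'][:,:,::-1]
w=cv2.imread('pics/w3.png')
a=cv2.resize(w[220:370,250:400],(450,450),interpolation=cv2.INTER_CUBIC)
b=cv2.resize(s[160:360,240:390],(338,450),interpolation=cv2.INTER_CUBIC)
cv2.imwrite('pics/z3.png',np.hstack([a,b]))
E
```

```text
(no output)
```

View pics/z3.png

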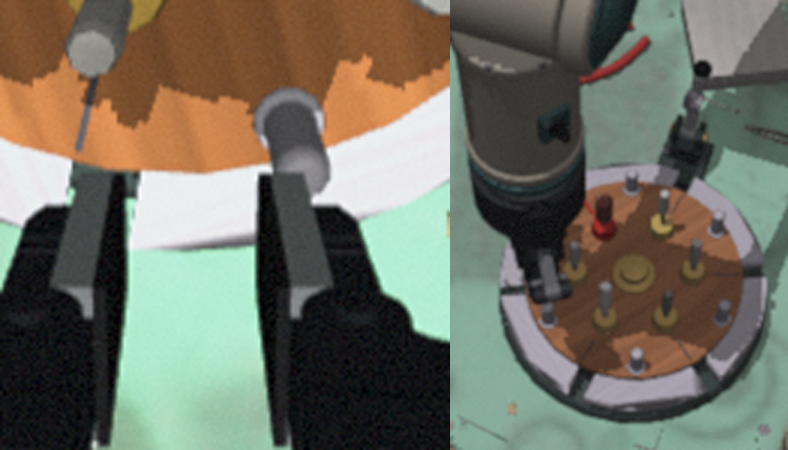

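```bash
python3 - <<'E'
from h import *
c=imaging.capture('wrist');K,R,t=map(np.array,(c['intrinsics'],c['R'],c['t']))
o=readout.observe();p=o['ee_pos'];y=o['eef_rot'][2];ax=np.array([np.cos(y),np.sin(y),0]);ay=np.array([np.sin(y),-np.cos(y),0])
print('cam-tcp',[((-R.T@t-p)@v).round(1) for v in(ax,ay,[0,0,1.])])
for d in(140,150,160,170,180):
    X=R.T@(np.linalg.inv(K)@[316,278,1]*d-t)-p; print(d,'x',(X@ax).round(1),'z',X[2].round(1),'px gap for 19.8',19.8*336/d)
for z in(60,65,70): # peg top centre as seen
    X=ray(c,250+303/3,220+175/3,z); print(z,X.round(1),np.hypot(*(X[:2]-[610,-33])).round(1))
print('tcp axis',[proj(c,p+[0,0,h]).round() for h in(0,10,20)])
E
```

```text
cam-tcp [np.float64(71.6), np.float64(0.5), np.float64(177.6)]
140 x 15.2 z 48.1 px gap for 19.8 47.52
150 x 11.2 z 38.9 px gap for 19.8 44.352000000000004
160 x 7.2 z 29.6 px gap for 19.8 41.58
170 x 3.2 z 20.4 px gap for 19.8 39.13411764705882
180 x -0.8 z 11.2 px gap for 19.8 36.96
60 [ 656.  -100.1   60. ] 81.3
65 [654.7 -98.2  65. ] 79.0
70 [653.4 -96.3  70. ] 76.8
tcp axis [array([313., 269.]), array([313., 276.]), array([313., 283.])]
```

```bash
python3 - <<'E'
from h import *
c=imaging.capture('side');o=readout.observe();p=o['ee_pos'];y=o['eef_rot'][2]
ax=np.array([np.cos(y),np.sin(y),0]);ay=np.array([np.sin(y),-np.cos(y),0])
im=c['image'][:,:,::-1].copy()
a=cv2.resize(im[240:330,250:340],(720,540) and (600,600),interpolation=cv2.INTER_CUBIC);k=600/90
for s,col in((0,(0,0,255)),(14,(255,0,0)),(-14,(0,255,0))):
    for h in(0,10,20,30,40):
        q=((proj(c,p+ay*s+[0,0,h])-[250,240]+.5)*k).astype(int); cv2.circle(a,tuple(map(int,q)),3,col,-1); 
cv2.imwrite('pics/z4.png',a)
E
```

```text
(no output)
```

View pics/z4.png

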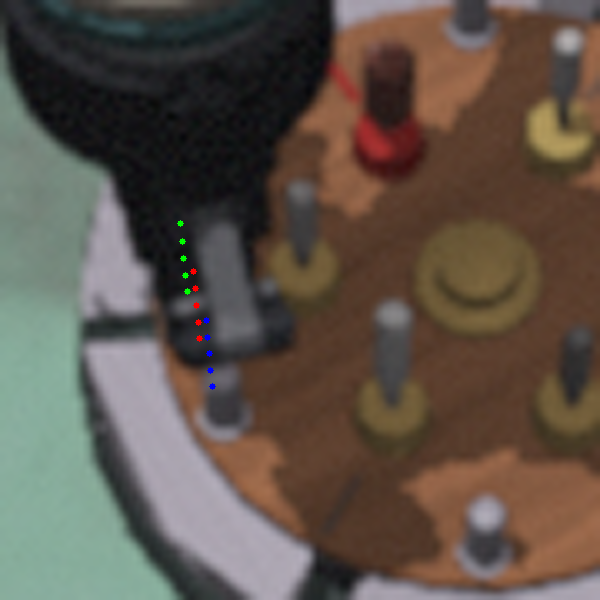

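Request:
drive_tool(
  targets=[
    {"dx": 0,"dy": 0,"dz": -0.01,"wx": 0,"wy": 0,"wz": 0,"hand": -0.53},
    {"dx": 0,"dy": 0,"dz": -0.022,"wx": 0,"wy": 0,"wz": 0,"hand": -0.53},
    {"dx": 0,"dy": 0,"dz": -0.035,"wx": 0,"wy": 0,"wz": 0,"hand": -1},
    {"dx": 0,"dy": 0,"dz": -0.035,"wx": 0,"wy": 0,"wz": 0,"hand": -1},
    {"dx": 0,"dy": 0,"dz": -0.035,"wx": 0,"wy": 0,"wz": 0,"hand": -1},
  ],
)

```text
clock: 5.5
ee_pos: [637.0, -105.8, 85.0]
eef_rot: [3.139, 0.002, 1.896]
force: [0.2, 0.4, -0.4]
gripper_width: -0.001
```

```bash
python3 arc.py 7 14 21 28 35
```

```text
pose [ 637.  -105.8   85. ] yaw 1.896 R 77.7 phi -69.62 F [ 0.2  0.4 -0.4]
7.0 dx 0.0009 dy 0.0094 wz -0.122
14.0 dx 0.0029 dy 0.0187 wz -0.244
21.0 dx 0.0060 dy 0.0277 wz -0.367
28.0 dx 0.0102 dy 0.0362 wz -0.489
35.0 dx 0.0154 dy 0.0441 wz -0.611
```

Request:
drive_tool(
  targets=[
    {"dx": 0.0009,"dy": 0.0094,"dz": 0,"wx": 0,"wy": 0,"wz": -0.12,"hand": -1},
    {"dx": 0.003,"dy": 0.0187,"dz": 0,"wx": 0,"wy": 0,"wz": -0.24,"hand": -1},
    {"dx": 0.006,"dy": 0.0277,"dz": 0,"wx": 0,"wy": 0,"wz": -0.36,"hand": -1},
    {"dx": 0.01,"dy": 0.0362,"dz": 0,"wx": 0,"wy": 0,"wz": -0.48,"hand": -1},
    {"dx": 0.0154,"dy": 0.0441,"dz": 0,"wx": 0,"wy": 0,"wz": -0.6,"hand": -1},
  ],
)

```text
clock: 5.92
ee_pos: [672.9, -76.8, 82.7]
eef_rot: [-3.141, -0.001, 2.501]
force: [-0.3, 0.5, 0.4]
gripper_width: -0.002
```

Request:
drive_tool(
  targets=[
    {"dx": 0,"dy": 0,"dz": 0.01,"wx": 0,"wy": 0,"wz": 0,"hand": -1},
    {"dx": 0,"dy": 0,"dz": 0.02,"wx": 0,"wy": 0,"wz": 0,"hand": -1},
    {"dx": 0,"dy": 0,"dz": 0.027,"wx": 0,"wy": 0,"wz": 0,"hand": -1},
    {"dx": 0,"dy": 0,"dz": 0.03,"wx": 0,"wy": 0,"wz": 0,"hand": -1},
    {"dx": 0,"dy": 0,"dz": 0.03,"wx": 0,"wy": 0,"wz": 0,"hand": -1},
  ],
)

```text
clock: 6.33
ee_pos: [671.4, -77.1, 51.7]
eef_rot: [-3.14, -0.003, 2.494]
force: [-0.2, -0.0, 1.0]
gripper_width: 0.004
```

```bash
python3 - <<'E'
from h import *
c=imaging.capture('side');o=readout.observe();p=o['ee_pos']
w=imaging.capture('wrist')
a=cv2.resize(c['image'][210:330,240:340,::-1],(400,480),interpolation=cv2.INTER_CUBIC)
b=cv2.resize(w['image'][200:400,230:397,::-1],(400,480),interpolation=cv2.INTER_CUBIC)
for h in(0,10,20):
    q=((proj(c,p+[0,0,h])-[240,210]+.5)*4).astype(int); cv2.circle(a,tuple(map(int,q)),2,(0,0,255),-1)
    q=((proj(w,p+[0,0,h])-[230,200]+.5)*2.4).astype(int); cv2.circle(b,tuple(map(int,q)),2,(0,0,255),-1)
cv2.imwrite('pics/z5.png',np.hstack([a,b]))
E
python3 arc.py
```

```text
pose [672.7 -77.3  53.4] yaw 2.495 R 76.8 phi -35.26 F [0.  0.8 0.7]
```

View pics/z5.png

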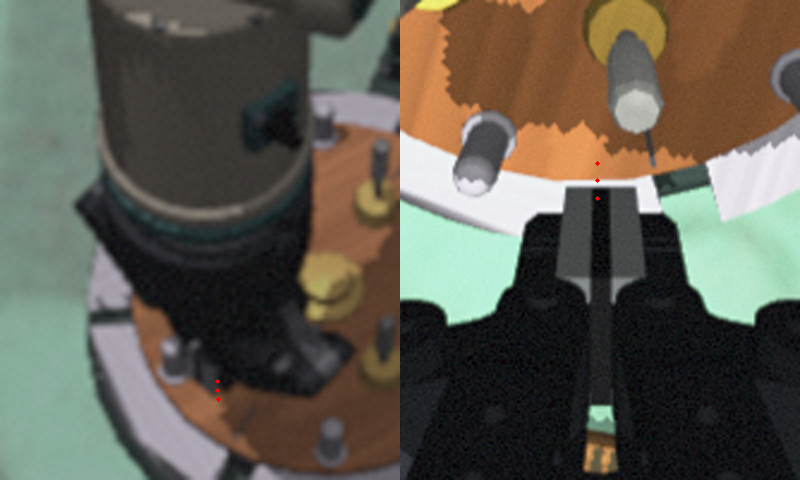

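Request:
drive_tool(
  targets=[
    {"dx": 0,"dy": -0.0015,"dz": 0.002,"wx": 0,"wy": 0,"wz": 0.02,"hand": -1},
    {"dx": 0,"dy": -0.003,"dz": 0.004,"wx": 0,"wy": 0,"wz": 0.04,"hand": -1},
    {"dx": 0.0001,"dy": -0.0045,"dz": 0.006,"wx": 0,"wy": 0,"wz": 0.06,"hand": -1},
    {"dx": 0.0002,"dy": -0.0062,"dz": 0.006,"wx": 0,"wy": 0,"wz": 0.08,"hand": -1},
    {"dx": 0.0004,"dy": -0.0078,"dz": 0.006,"wx": 0,"wy": 0,"wz": 0.1,"hand": -1},
  ],
)

```text
clock: 6.85
ee_pos: [667.7, -83.1, 47.7]
eef_rot: [-3.141, -0.0, 2.394]
force: [-0.2, -0.7, 0.4]
gripper_width: 0.001
```

Request:
drive_tool(
  targets=[
    {"dx": 0,"dy": -0.0013,"dz": 0,"wx": 0,"wy": 0,"wz": 0.017,"hand": -1},
    {"dx": 0,"dy": -0.0026,"dz": 0,"wx": 0,"wy": 0,"wz": 0.035,"hand": -1},
    {"dx": 0,"dy": -0.0039,"dz": 0,"wx": 0,"wy": 0,"wz": 0.052,"hand": -1},
    {"dx": 0.0001,"dy": -0.0052,"dz": 0,"wx": 0,"wy": 0,"wz": 0.07,"hand": -1},
    {"dx": 0.0002,"dy": -0.0065,"dz": 0,"wx": 0,"wy": 0,"wz": 0.087,"hand": -1},
  ],
)

```text
clock: 7.27
ee_pos: [663.4, -87.6, 47.7]
eef_rot: [3.142, 0.0, 2.307]
force: [0.4, 0.2, 0.3]
gripper_width: -0.004
```

Request:
drive_tool(
  targets=[
    {"dx": 0,"dy": -0.0013,"dz": 0,"wx": 0,"wy": 0,"wz": 0.017,"hand": -1},
    {"dx": 0,"dy": -0.0026,"dz": 0,"wx": 0,"wy": 0,"wz": 0.035,"hand": -1},
    {"dx": 0,"dy": -0.0039,"dz": 0,"wx": 0,"wy": 0,"wz": 0.052,"hand": -1},
    {"dx": 0.0001,"dy": -0.0052,"dz": 0,"wx": 0,"wy": 0,"wz": 0.07,"hand": -1},
    {"dx": 0.0002,"dy": -0.0065,"dz": 0,"wx": 0,"wy": 0,"wz": 0.087,"hand": -1},
  ],
)

```text
clock: 7.68
ee_pos: [658.4, -91.9, 47.7]
eef_rot: [-3.142, 0.0, 2.22]
force: [0.1, -0.7, 0.4]
gripper_width: 0.003
```

```bash
cat > lk.py <<'E'
# phase of carousel from wrist/top view: red line azimuth by colour mask
from h import *
import sys
CE=np.array([610,-33.])
def phase(n):
    c=imaging.capture(n); im=c['image']; hsv=cv2.cvtColor(im,cv2.COLOR_RGB2HSV)
    m=((hsv[...,0]<8)|(hsv[...,0]>172))&(hsv[...,1]>140)&(hsv[...,2]>50)
    v,u=np.nonzero(m); P=np.array([ray(c,a,b,41)[:2] for a,b in zip(u,v)])-CE
    if not len(P): return n,'no red'
    r=np.hypot(*P.T); k=(r>64)&(r<86); a=np.degrees(np.arctan2(P[k,1],P[k,0]))%360
    return n,k.sum(),np.median(a).round(1) if k.any() else None
for n in sys.argv[1:]: print(*phase(n))
E
python3 lk.py wrist top; python3 arc.py
```

```text
wrist 281 214.4
top 14 214.0
pose [658.2 -91.9  47.7] yaw 2.221 R 76.2 phi -50.69 F [-0.9 -0.  -0.9]
```

Request:
drive_tool(
  targets=[
    {"dx": 0,"dy": 0,"dz": -0.012,"wx": 0,"wy": 0,"wz": 0,"hand": -1},
    {"dx": 0,"dy": 0,"dz": -0.025,"wx": 0,"wy": 0,"wz": 0,"hand": -1},
    {"dx": -0.02,"dy": 0,"dz": -0.03,"wx": 0,"wy": 0,"wz": 0,"hand": -1},
    {"dx": -0.045,"dy": 0,"dz": -0.03,"wx": 0,"wy": 0,"wz": 0,"hand": -1},
    {"dx": -0.07,"dy": 0,"dz": -0.03,"wx": 0,"wy": 0,"wz": 0,"hand": -1},
  ],
)

```text
clock: 8.2
ee_pos: [702.1, -147.7, 80.0]
eef_rot: [3.14, 0.002, 2.223]
force: [0.6, 0.5, 0.1]
gripper_width: -0.003
```

Request:
drive_tool(
  targets=[
    {"dx": 0,"dy": 0,"dz": 0.02,"wx": 0,"wy": 0,"wz": 0,"hand": -1},
    {"dx": 0,"dy": 0,"dz": 0.04,"wx": 0,"wy": 0,"wz": 0,"hand": -1},
    {"dx": 0,"dy": 0,"dz": 0.055,"wx": 0,"wy": 0,"wz": 0,"hand": -1},
    {"dx": 0,"dy": 0,"dz": 0.065,"wx": 0,"wy": 0,"wz": 0,"hand": -1},
    {"dx": 0,"dy": 0,"dz": 0.07,"wx": 0,"wy": 0,"wz": 0,"hand": -1},
  ],
)

```text
clock: 8.62
ee_pos: [700.3, -147.3, 6.6]
eef_rot: [-3.14, -0.002, 2.222]
force: [1.0, 0.8, 0.7]
gripper_width: -0.0
```

Request:
drive_tool(
  targets=[
    {"dx": 0,"dy": 0,"dz": 0.001,"wx": 0,"wy": 0,"wz": 0,"hand": -1},
    {"dx": 0,"dy": 0,"dz": 0.002,"wx": 0,"wy": 0,"wz": 0,"hand": -1},
    {"dx": 0,"dy": 0,"dz": 0.003,"wx": 0,"wy": 0,"wz": 0,"hand": -1},
    {"dx": 0,"dy": 0,"dz": 0.004,"wx": 0,"wy": 0,"wz": 0,"hand": -1},
    {"dx": 0,"dy": 0,"dz": 0.005,"wx": 0,"wy": 0,"wz": 0,"hand": -1},
  ],
)

```text
clock: 9.03
ee_pos: [701.5, -147.6, 3.6]
eef_rot: [3.141, 0.001, 2.222]
force: [1.3, 0.3, 0.2]
gripper_width: -0.004
```

```bash
python3 - <<'E'
from h import *
import pickle
c=cap('side');o=readout.observe();p=o['ee_pos'];print(p)
a=cv2.resize(c['image'][200:350,200:350,::-1],(600,600),interpolation=cv2.INTER_CUBIC)
for h in(0,10,20,30):
    q=((proj(c,p+[0,0,h])-[200,200]+.5)*4).astype(int); cv2.circle(a,tuple(map(int,q)),2,(0,0,255),-1)
cv2.imwrite('pics/z6.png',a)
E
```

```text
[ 701.18911356 -147.48896517    3.16900191]
```

Request:
drive_tool(
  targets=[
    {"dx": 0,"dy": 0,"dz": 0.001,"wx": 0,"wy": 0,"wz": 0,"hand": -1},
    {"dx": 0,"dy": 0,"dz": 0.002,"wx": 0,"wy": 0,"wz": 0,"hand": -1},
    {"dx": 0,"dy": 0,"dz": 0.003,"wx": 0,"wy": 0,"wz": 0,"hand": -1},
    {"dx": 0,"dy": 0,"dz": 0.004,"wx": 0,"wy": 0,"wz": 0,"hand": -1},
    {"dx": 0,"dy": 0,"dz": 0.005,"wx": 0,"wy": 0,"wz": 0,"hand": -1},
  ],
)

```text
clock: 9.5
ee_pos: [700.9, -147.5, -2.4]
eef_rot: [-3.141, 0.0, 2.222]
force: [0.4, -0.3, 0.7]
gripper_width: 0.001
```

View pics/z6.png

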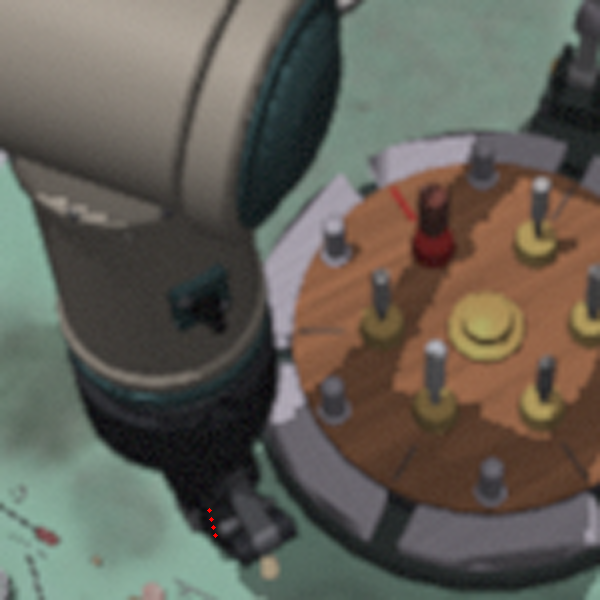

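```bash
python3 - <<'E'
from h import *
c=imaging.capture('side');p=np.array([701.2,-147.5,3.2]);y=2.222
ax=np.array([np.cos(y),np.sin(y),0]);ay=np.array([np.sin(y),-np.cos(y),0])
f=lambda X:(proj(c,X)-[200,200]+.5)*4
for n,v in(('x',ax*10),('y',ay*10),('z',np.array([0,0,10]))): print(n,(f(p+v)-f(p)).round(1))
im=cv2.cvtColor(cv2.imread('pics/z6.png'),cv2.COLOR_BGR2GRAY)
# gripper dark mask bottom profile
for u in range(180,305,8): 
    col=im[470:600,u]; d=np.nonzero(col<62)[0]; print(u,470+d.max() if len(d) else None,end='; ')
o=readout.observe();print(o['ee_pos'],o['force'],o['joint_torque'].round(2))
E
```

```text
x [ 19.6 -11.8]
y [11.8 18. ]
z [-1.8 -8.3]
180 505; 188 517; 196 528; 204 532; 212 539; 220 547; 228 555; 236 558; 244 566; 252 563; 260 556; 268 552; 276 547; 284 542; 292 538; 300 507; [ 700.69998646 -147.45648624   -2.68089359] [ 0.74533563 -0.02785995 -0.81010953] [ 2.000e-02 -5.860e+01 -2.154e+01  0.000e+00 -3.000e-02  0.000e+00]
```

Request:
drive_tool(
  targets=[
    {"dx": 0,"dy": 0,"dz": 0.0015,"wx": 0,"wy": 0,"wz": 0,"hand": -1},
    {"dx": 0,"dy": 0,"dz": 0.003,"wx": 0,"wy": 0,"wz": 0,"hand": -1},
    {"dx": 0,"dy": 0,"dz": 0.0045,"wx": 0,"wy": 0,"wz": 0,"hand": -1},
    {"dx": 0,"dy": 0,"dz": 0.006,"wx": 0,"wy": 0,"wz": 0,"hand": -1},
    {"dx": 0,"dy": 0,"dz": 0.007,"wx": 0,"wy": 0,"wz": 0,"hand": -1},
  ],
)

```text
clock: 9.97
ee_pos: [700.8, -147.4, -9.6]
eef_rot: [-3.141, -0.0, 2.222]
force: [-0.1, -0.1, -0.1]
gripper_width: -0.001
```

Request:
drive_tool(
  targets=[
    {"dx": 0,"dy": 0,"dz": 0.0015,"wx": 0,"wy": 0,"wz": 0,"hand": -1},
    {"dx": 0,"dy": 0,"dz": 0.003,"wx": 0,"wy": 0,"wz": 0,"hand": -1},
    {"dx": 0,"dy": 0,"dz": 0.0045,"wx": 0,"wy": 0,"wz": 0,"hand": -1},
    {"dx": 0,"dy": 0,"dz": 0.006,"wx": 0,"wy": 0,"wz": 0,"hand": -1},
    {"dx": 0,"dy": 0,"dz": 0.007,"wx": 0,"wy": 0,"wz": 0,"hand": -1},
  ],
)

```text
clock: 10.38
ee_pos: [700.8, -147.5, -16.6]
eef_rot: [-3.141, -0.0, 2.222]
force: [-0.1, -0.4, 0.7]
gripper_width: -0.002
```

Request:
drive_tool(
  targets=[
    {"dx": 0,"dy": 0,"dz": 0.001,"wx": 0,"wy": 0,"wz": 0,"hand": -1},
    {"dx": 0,"dy": 0,"dz": 0.002,"wx": 0,"wy": 0,"wz": 0,"hand": -1},
    {"dx": 0,"dy": 0,"dz": 0.003,"wx": 0,"wy": 0,"wz": 0,"hand": -1},
    {"dx": 0,"dy": 0,"dz": 0.004,"wx": 0,"wy": 0,"wz": 0,"hand": -1},
    {"dx": 0,"dy": 0,"dz": 0.005,"wx": 0,"wy": 0,"wz": 0,"hand": -1},
  ],
)

```text
clock: 10.8
ee_pos: [700.9, -147.5, -21.3]
eef_rot: [3.142, 0.0, 2.222]
force: [0.2, 0.2, -0.5]
gripper_width: 0.002
```

Request:
drive_tool(
  targets=[
    {"dx": 0,"dy": 0,"dz": 0.001,"wx": 0,"wy": 0,"wz": 0,"hand": -1},
    {"dx": 0,"dy": 0,"dz": 0.002,"wx": 0,"wy": 0,"wz": 0,"hand": -1},
    {"dx": 0,"dy": 0,"dz": 0.003,"wx": 0,"wy": 0,"wz": 0,"hand": -1},
    {"dx": 0,"dy": 0,"dz": 0.004,"wx": 0,"wy": 0,"wz": 0,"hand": -1},
    {"dx": 0,"dy": 0,"dz": 0.005,"wx": 0,"wy": 0,"wz": 0,"hand": -1},
  ],
)

```text
clock: 11.22
ee_pos: [700.9, -147.5, -26.4]
eef_rot: [-3.142, 0.0, 2.222]
force: [-0.6, 1.1, -0.0]
gripper_width: -0.002
```

Request:
drive_tool(
  targets=[
    {"dx": 0,"dy": 0,"dz": 0.001,"wx": 0,"wy": 0,"wz": 0,"hand": -1},
    {"dx": 0,"dy": 0,"dz": 0.002,"wx": 0,"wy": 0,"wz": 0,"hand": -1},
    {"dx": 0,"dy": 0,"dz": 0.003,"wx": 0,"wy": 0,"wz": 0,"hand": -1},
    {"dx": 0,"dy": 0,"dz": 0.004,"wx": 0,"wy": 0,"wz": 0,"hand": -1},
    {"dx": 0,"dy": 0,"dz": 0.005,"wx": 0,"wy": 0,"wz": 0,"hand": -1},
  ],
)

```text
clock: 11.63
ee_pos: [700.9, -147.5, -31.4]
eef_rot: [-3.142, 0.0, 2.222]
force: [0.0, -0.1, 0.3]
gripper_width: 0.002
```

Request:
drive_tool(
  targets=[
    {"dx": 0,"dy": 0,"dz": 0.0008,"wx": 0,"wy": 0,"wz": 0,"hand": -1},
    {"dx": 0,"dy": 0,"dz": 0.0016,"wx": 0,"wy": 0,"wz": 0,"hand": -1},
    {"dx": 0,"dy": 0,"dz": 0.0024,"wx": 0,"wy": 0,"wz": 0,"hand": -1},
    {"dx": 0,"dy": 0,"dz": 0.0032,"wx": 0,"wy": 0,"wz": 0,"hand": -1},
    {"dx": 0,"dy": 0,"dz": 0.004,"wx": 0,"wy": 0,"wz": 0,"hand": -1},
  ],
)

```text
clock: 12.05
ee_pos: [700.9, -147.5, -34.5]
eef_rot: [3.142, 0.0, 2.222]
force: [-2.6, 0.3, 7.9]
gripper_width: -0.001
```

Request:
drive_tool(
  targets=[
    {"dx": 0,"dy": 0,"dz": -0.02,"wx": 0,"wy": 0,"wz": 0,"hand": -0.53},
    {"dx": 0,"dy": 0,"dz": -0.055,"wx": 0,"wy": 0,"wz": 0,"hand": -0.53},
    {"dx": 0,"dy": 0,"dz": -0.09,"wx": 0,"wy": 0,"wz": 0.02,"hand": -0.53},
    {"dx": 0.034,"dy": -0.003,"dz": -0.1,"wx": 0,"wy": 0,"wz": 0.044,"hand": -0.53},
    {"dx": 0.0693,"dy": -0.0063,"dz": -0.1,"wx": 0,"wy": 0,"wz": 0.044,"hand": -0.53},
  ],
)

```text
clock: 12.47
ee_pos: [658.1, -98.0, 69.1]
eef_rot: [3.135, 0.008, 2.175]
force: [0.2, 0.2, -1.4]
gripper_width: 0.235
```

```bash
python3 lk.py wrist; python3 arc.py; python3 - <<'E'
from h import *
w=imaging.capture('wrist');o=readout.observe();p=o['ee_pos']
print('peg top expected',proj(w,[653.9,-96.2,70]).round(),'finger axis at z70',proj(w,[p[0],p[1],70]).round())
g=cv2.cvtColor(w['image'],cv2.COLOR_RGB2GRAY)
b=cv2.resize(w['image'][180:300,240:390,::-1],(750,600),interpolation=cv2.INTER_CUBIC);cv2.imwrite('pics/z7.png',b)
E
```

```text
wrist 211 214.3
pose [647.4 -90.   66.3] yaw 2.178 R 68.2 phi -56.71 F [-7.3  3.8 -0.5]
peg top expected [315. 285.] finger axis at z70 [312. 275.]
```

```bash
python3 lk.py wrist; python3 arc.py
```

```text
wrist 195 214.7
pose [651.7 -94.2  65.2] yaw 2.18 R 74.0 phi -55.69 F [ 0.5 -0.   0.3]
```

Request:
drive_tool(
  targets=[
    {"dx": 0,"dy": 0,"dz": 0.01,"wx": 0,"wy": 0,"wz": 0,"hand": -0.53},
    {"dx": 0,"dy": 0,"dz": 0.02,"wx": 0,"wy": 0,"wz": 0,"hand": -0.53},
    {"dx": 0,"dy": 0,"dz": 0.025,"wx": 0,"wy": 0,"wz": 0,"hand": -0.53},
    {"dx": 0,"dy": 0,"dz": 0.03,"wx": 0,"wy": 0,"wz": 0,"hand": -0.53},
    {"dx": 0,"dy": 0,"dz": 0.032,"wx": 0,"wy": 0,"wz": 0,"hand": -0.53},
  ],
)

```text
clock: 13.03
ee_pos: [653.4, -96.5, 30.6]
eef_rot: [-3.14, -0.002, 2.177]
force: [-0.1, 0.5, 0.1]
gripper_width: 0.238
```

```bash
python3 arc.py;python3 - <<'E'
from h import *
w=imaging.capture('wrist');o=readout.observe();p=o['ee_pos']
b=cv2.resize(w['image'][160:340,220:410,::-1],(570,540),interpolation=cv2.INTER_CUBIC);cv2.imwrite('pics/z7.png',b)
E
```

```text
pose [653.4 -96.5  30.6] yaw 2.177 R 76.9 phi -55.67 F [-0.1  0.5  0.1]
```

View pics/z7.png

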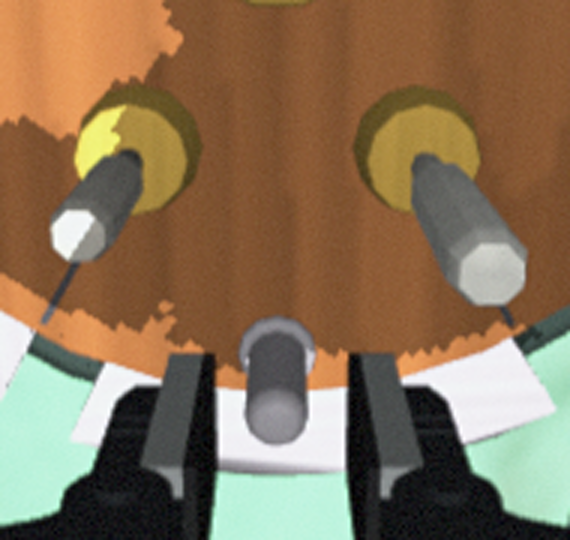

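Request:
drive_tool(
  targets=[
    {"dx": 0,"dy": 0,"dz": 0.004,"wx": 0,"wy": 0,"wz": 0,"hand": -0.53},
    {"dx": 0,"dy": 0,"dz": 0.008,"wx": 0,"wy": 0,"wz": 0,"hand": -0.53},
    {"dx": 0,"dy": 0,"dz": 0.012,"wx": 0,"wy": 0,"wz": 0,"hand": -0.53},
    {"dx": 0,"dy": 0,"dz": 0.015,"wx": 0,"wy": 0,"wz": 0,"hand": -0.53},
    {"dx": 0,"dy": 0,"dz": 0.016,"wx": 0,"wy": 0,"wz": 0,"hand": -0.53},
  ],
)

```text
clock: 13.5
ee_pos: [653.5, -96.0, 16.1]
eef_rot: [-3.141, -0.001, 2.178]
force: [0.7, 0.3, 0.1]
gripper_width: 0.233
```

Request:
drive_tool(
  targets=[
    {"dx": 0,"dy": -0.0013,"dz": 0,"wx": 0,"wy": 0,"wz": 0.017,"hand": -0.53},
    {"dx": 0,"dy": -0.0026,"dz": 0,"wx": 0,"wy": 0,"wz": 0.035,"hand": -0.53},
    {"dx": 0,"dy": -0.0039,"dz": 0,"wx": 0,"wy": 0,"wz": 0.052,"hand": -0.53},
    {"dx": 0.0001,"dy": -0.0052,"dz": 0,"wx": 0,"wy": 0,"wz": 0.07,"hand": -0.53},
    {"dx": 0.0002,"dy": -0.0065,"dz": 0,"wx": 0,"wy": 0,"wz": 0.087,"hand": -0.53},
  ],
)

```text
clock: 13.92
ee_pos: [648.5, -99.8, 17.0]
eef_rot: [3.141, 0.0, 2.089]
force: [0.2, 0.0, 0.2]
gripper_width: 0.236
```

```bash
python3 arc.py; python3 lk.py wrist top
```

```text
pose [648.5 -99.8  17. ] yaw 2.089 R 77.1 phi -60.09 F [0.2 0.  0.2]
wrist 489 214.1
top 14 214.0
```

Request:
drive_tool(
  targets=[
    {"dx": 0,"dy": -0.0013,"dz": 0,"wx": 0,"wy": 0,"wz": 0.017,"hand": -0.53},
    {"dx": 0,"dy": -0.0026,"dz": 0,"wx": 0,"wy": 0,"wz": 0.035,"hand": -0.53},
    {"dx": 0,"dy": -0.0039,"dz": 0,"wx": 0,"wy": 0,"wz": 0.052,"hand": -0.53},
    {"dx": 0.0001,"dy": -0.0052,"dz": 0,"wx": 0,"wy": 0,"wz": 0.07,"hand": -0.53},
    {"dx": 0.0002,"dy": -0.0065,"dz": 0,"wx": 0,"wy": 0,"wz": 0.087,"hand": -0.53},
  ],
)

```text
clock: 14.43
ee_pos: [644.5, -101.8, 17.0]
eef_rot: [3.138, 0.0, 2.002]
force: [4.3, 2.5, -1.6]
gripper_width: 0.235
```

```bash
python3 arc.py; python3 lk.py wrist top
```

```text
pose [ 644.5 -101.8   17. ] yaw 2.002 R 77.0 phi -63.36 F [ 4.3  2.5 -1.6]
wrist 470 210.6
top 14 210.4
```

Request:
drive_tool(
  targets=[
    {"dx": 0,"dy": -0.002,"dz": 0,"wx": 0,"wy": 0,"wz": 0.026,"hand": -0.53},
    {"dx": 0.0001,"dy": -0.004,"dz": 0,"wx": 0,"wy": 0,"wz": 0.052,"hand": -0.53},
    {"dx": 0.0002,"dy": -0.006,"dz": 0,"wx": 0,"wy": 0,"wz": 0.079,"hand": -0.53},
    {"dx": 0.0004,"dy": -0.0081,"dz": 0,"wx": 0,"wy": 0,"wz": 0.105,"hand": -0.53},
    {"dx": 0.0007,"dy": -0.01,"dz": 0,"wx": 0,"wy": 0,"wz": 0.131,"hand": -0.53},
  ],
)

```text
clock: 14.95
ee_pos: [635.0, -105.9, 17.0]
eef_rot: [3.138, 0.001, 1.871]
force: [4.7, 3.2, -1.5]
gripper_width: 0.238
```

Request:
drive_tool(
  targets=[
    {"dx": 0,"dy": -0.002,"dz": 0,"wx": 0,"wy": 0,"wz": 0.026,"hand": -0.53},
    {"dx": 0.0001,"dy": -0.004,"dz": 0,"wx": 0,"wy": 0,"wz": 0.052,"hand": -0.53},
    {"dx": 0.0002,"dy": -0.006,"dz": 0,"wx": 0,"wy": 0,"wz": 0.079,"hand": -0.53},
    {"dx": 0.0004,"dy": -0.0081,"dz": 0,"wx": 0,"wy": 0,"wz": 0.105,"hand": -0.53},
    {"dx": 0.0007,"dy": -0.01,"dz": 0,"wx": 0,"wy": 0,"wz": 0.131,"hand": -0.53},
  ],
)

```text
clock: 15.37
ee_pos: [625.6, -108.6, 17.0]
eef_rot: [3.138, 0.001, 1.74]
force: [4.4, 2.2, -2.7]
gripper_width: 0.238
```

```bash
python3 arc.py; python3 lk.py wrist top
```

```text
pose [ 625.6 -108.6   17. ] yaw 1.74 R 77.2 phi -78.38 F [ 4.4  2.2 -2.7]
wrist 508 195.5
top 3 196.1
```

Request:
drive_tool(
  targets=[
    {"dx": 0,"dy": -0.002,"dz": 0,"wx": 0,"wy": 0,"wz": 0.026,"hand": -0.53},
    {"dx": 0.0001,"dy": -0.004,"dz": 0,"wx": 0,"wy": 0,"wz": 0.052,"hand": -0.53},
    {"dx": 0.0002,"dy": -0.006,"dz": 0,"wx": 0,"wy": 0,"wz": 0.079,"hand": -0.53},
    {"dx": 0.0004,"dy": -0.0081,"dz": 0,"wx": 0,"wy": 0,"wz": 0.105,"hand": -0.53},
    {"dx": 0.0007,"dy": -0.01,"dz": 0,"wx": 0,"wy": 0,"wz": 0.131,"hand": -0.53},
  ],
)

```text
clock: 15.88
ee_pos: [615.4, -110.2, 17.0]
eef_rot: [3.138, 0.001, 1.61]
force: [5.7, 0.3, -1.7]
gripper_width: 0.231
```

Request:
drive_tool(
  targets=[
    {"dx": 0,"dy": -0.002,"dz": 0,"wx": 0,"wy": 0,"wz": 0.026,"hand": -0.53},
    {"dx": 0.0001,"dy": -0.004,"dz": 0,"wx": 0,"wy": 0,"wz": 0.052,"hand": -0.53},
    {"dx": 0.0002,"dy": -0.006,"dz": 0,"wx": 0,"wy": 0,"wz": 0.079,"hand": -0.53},
    {"dx": 0.0004,"dy": -0.0081,"dz": 0,"wx": 0,"wy": 0,"wz": 0.105,"hand": -0.53},
    {"dx": 0.0007,"dy": -0.01,"dz": 0,"wx": 0,"wy": 0,"wz": 0.131,"hand": -0.53},
  ],
)

```text
clock: 16.3
ee_pos: [605.4, -110.3, 17.0]
eef_rot: [3.138, 0.001, 1.479]
force: [5.8, -1.4, -2.7]
gripper_width: 0.234
```

Request:
drive_tool(
  targets=[
    {"dx": 0,"dy": -0.002,"dz": 0,"wx": 0,"wy": 0,"wz": 0.026,"hand": -0.53},
    {"dx": 0.0001,"dy": -0.004,"dz": 0,"wx": 0,"wy": 0,"wz": 0.052,"hand": -0.53},
    {"dx": 0.0002,"dy": -0.006,"dz": 0,"wx": 0,"wy": 0,"wz": 0.079,"hand": -0.53},
    {"dx": 0.0004,"dy": -0.0081,"dz": 0,"wx": 0,"wy": 0,"wz": 0.105,"hand": -0.53},
    {"dx": 0.0007,"dy": -0.01,"dz": 0,"wx": 0,"wy": 0,"wz": 0.131,"hand": -0.53},
  ],
)

```text
clock: 16.72
ee_pos: [595.6, -109.1, 17.1]
eef_rot: [3.137, 0.002, 1.348]
force: [5.3, -0.9, -4.1]
gripper_width: 0.233
```

Request:
drive_tool(
  targets=[
    {"dx": 0,"dy": -0.002,"dz": 0,"wx": 0,"wy": 0,"wz": 0.026,"hand": -0.53},
    {"dx": 0.0001,"dy": -0.004,"dz": 0,"wx": 0,"wy": 0,"wz": 0.052,"hand": -0.53},
    {"dx": 0.0002,"dy": -0.006,"dz": 0,"wx": 0,"wy": 0,"wz": 0.079,"hand": -0.53},
    {"dx": 0.0004,"dy": -0.0081,"dz": 0,"wx": 0,"wy": 0,"wz": 0.105,"hand": -0.53},
    {"dx": 0.0007,"dy": -0.01,"dz": 0,"wx": 0,"wy": 0,"wz": 0.131,"hand": -0.53},
  ],
)

```text
clock: 17.13
ee_pos: [585.9, -106.7, 17.0]
eef_rot: [3.137, 0.002, 1.217]
force: [4.4, -3.1, -3.5]
gripper_width: 0.235
```

```bash
python3 arc.py; python3 lk.py wrist top side; python3 - <<'E'
# notch and ball measurement in wrist view: dark ring sectors
from h import *
import pickle
w=imaging.capture('wrist');pickle.dump(w,open('w8.pkl','wb'))
g=cv2.cvtColor(w['image'],cv2.COLOR_RGB2GRAY).astype(float)
for z,R in((36,98),(36,101)):
    s=''
    for a in np.arange(0,360,1):
        u,v=proj(w,[610+R*np.cos(np.radians(a)),-33+R*np.sin(np.radians(a)),z])
        s+= ('#' if g[int(v),int(u)]<100 else '.') if 0<=u<639 and 0<=v<479 else ' '
    print(R);[print(i,s[i:i+60]) for i in range(0,360,60)]
E
```

```text
pose [ 585.9 -106.7   17. ] yaw 1.217 R 77.5 phi -108.1 F [ 4.4 -3.1 -3.5]
wrist 476 165.4
top 0 None
side 8 165.9
98
0 ..........                                                  
60                                                             
120            ....................................#######......
180 .....................................................######.
240 ..###..............############.............................
300 ............................................................
101
0 .........                                                   
60                                                             
120             ..................................########......
180 .....................................................#######
240 #.###.............####.########.............................
300 ............................................................
```

Request:
drive_tool(
  targets=[
    {"dx": 0,"dy": -0.0013,"dz": 0,"wx": 0,"wy": 0,"wz": 0.017,"hand": -0.53},
    {"dx": 0,"dy": -0.0027,"dz": 0,"wx": 0,"wy": 0,"wz": 0.035,"hand": -0.53},
    {"dx": 0.0001,"dy": -0.004,"dz": 0,"wx": 0,"wy": 0,"wz": 0.052,"hand": -0.53},
    {"dx": 0.0002,"dy": -0.0053,"dz": 0,"wx": 0,"wy": 0,"wz": 0.07,"hand": -0.53},
    {"dx": 0.0003,"dy": -0.0066,"dz": 0,"wx": 0,"wy": 0,"wz": 0.087,"hand": -0.53},
  ],
)

```text
clock: 17.75
ee_pos: [579.4, -104.2, 17.0]
eef_rot: [3.138, 0.002, 1.131]
force: [5.0, -3.8, -2.6]
gripper_width: 0.235
```

```bash
python3 arc.py; python3 lk.py wrist side; python3 - <<'E'
from h import *
w=imaging.capture('wrist');s=imaging.capture('side')
cv2.imwrite('pics/w9.png',w['image'][:,:,::-1]);cv2.imwrite('pics/s9.png',s['image'][:,:,::-1])
g=cv2.cvtColor(w['image'],cv2.COLOR_RGB2GRAY).astype(float)
for R in(96,99,102):
    a=np.arange(150,185,.5);q=np.array([proj(w,[610+R*np.cos(np.radians(t)),-33+R*np.sin(np.radians(t)),36]) for t in a])
    print(R,''.join('#' if g[int(v),int(u)]<100 else '.' if g[int(v),int(u)]<150 else '-' for u,v in q if 0<=u<640 and 0<=v<480))
# black ball candidates via dark blobs near front, wrist
az=np.radians(164.3)
for n,c in(('w',w),('s',s)):
    print(n,'ball expect',proj(c,[610+158*np.cos(az),-33+158*np.sin(az),104]).round(),'clevis top',proj(c,[610+137*np.cos(az),-33+137*np.sin(az),55]).round())
im=s['image'].max(2);u0,v0=proj(s,[610+158*np.cos(az),-33+158*np.sin(az),104]).astype(int)
m=(im[v0-9:v0+10,u0-9:u0+10]<50);vv,uu=np.nonzero(m);print('side ball',m.sum(),uu.mean()+u0-9,vv.mean()+v0-9)
E
```

```text
pose [ 579.4 -104.2   17. ] yaw 1.131 R 77.5 phi -113.26 F [ 5.  -3.8 -2.6]
wrist 447 160.0
side 18 160.7
96 ----------------------.###############-----------...-..-...-.-----....
99 --------------------..################---------...................----
102 ------------------....###############.-----------.....................
w ball expect [-262.  215.] clevis top [-20. 180.]
s ball expect [351. 191.] clevis top [346. 215.]
side ball 46 351.60869565217394 190.15217391304347
```

Request:
drive_tool(
  targets=[
    {"dx": 0,"dy": 0.0015,"dz": 0,"wx": 0,"wy": 0,"wz": 0,"hand": -0.53},
    {"dx": 0,"dy": 0.003,"dz": 0,"wx": 0,"wy": 0,"wz": 0,"hand": -0.53},
    {"dx": 0,"dy": 0.0045,"dz": -0.002,"wx": 0,"wy": 0,"wz": 0,"hand": -0.53},
    {"dx": 0,"dy": 0.0045,"dz": -0.015,"wx": 0,"wy": 0,"wz": 0,"hand": -0.53},
    {"dx": 0,"dy": 0.0045,"dz": -0.035,"wx": 0,"wy": 0,"wz": 0,"hand": -0.53},
  ],
)

```text
clock: 18.37
ee_pos: [579.2, -103.2, 49.9]
eef_rot: [-3.134, 0.001, 1.131]
force: [-1.2, -0.6, 0.9]
gripper_width: 0.234
```

Request:
drive_tool(
  targets=[
    {"dx": 0,"dy": 0,"dz": -0.03,"wx": 0,"wy": 0,"wz": 0.0,"hand": -1},
    {"dx": 0,"dy": 0,"dz": -0.055,"wx": 0,"wy": 0,"wz": 0.12,"hand": -1},
    {"dx": 0,"dy": 0,"dz": -0.06,"wx": 0,"wy": 0,"wz": 0.24,"hand": -1},
    {"dx": 0,"dy": 0,"dz": -0.06,"wx": 0,"wy": 0,"wz": 0.36,"hand": -1},
    {"dx": 0,"dy": 0,"dz": -0.06,"wx": 0,"wy": 0,"wz": 0.48,"hand": -1},
  ],
)

```text
clock: 18.78
ee_pos: [581.6, -103.8, 112.7]
eef_rot: [-3.141, 0.0, 0.645]
force: [-0.2, 0.1, 0.3]
gripper_width: 0.002
```

```bash
python3 lk.py wrist side; cat > go.py <<'E'
import sys,numpy as np
from h import readout
x,yy,z,w=map(float,sys.argv[1:]);o=readout.observe();p=o['ee_pos'];y=o['eef_rot'][2];d=np.array([x,yy,z])-p
print('pose',p.round(1),y.round(3),'F',o['force'].round(1));print('dx %.4f dy %.4f dz %.4f wz %.3f'%((d[0]*np.cos(y)+d[1]*np.sin(y))/1e3,(d[0]*np.sin(y)-d[1]*np.cos(y))/1e3,-d[2]/1e3,y-w))
E
python3 go.py 427 18.4 105 -0.274
```

```text
wrist 144 159.7
side 15 160.9
pose [ 581.2 -103.8  111.8] 0.651 F [0.1 0.3 0.6]
dx -0.0485 dy -0.1906 dz 0.0068 wz 0.925
```

Request:
drive_tool(
  targets=[
    {"dx": -0.006,"dy": -0.024,"dz": 0,"wx": 0,"wy": 0,"wz": 0.11,"hand": -1},
    {"dx": -0.014,"dy": -0.055,"dz": 0,"wx": 0,"wy": 0,"wz": 0.22,"hand": -1},
    {"dx": -0.022,"dy": -0.086,"dz": 0,"wx": 0,"wy": 0,"wz": 0.34,"hand": -1},
    {"dx": -0.03,"dy": -0.117,"dz": 0,"wx": 0,"wy": 0,"wz": 0.46,"hand": -1},
    {"dx": -0.036,"dy": -0.14,"dz": 0,"wx": 0,"wy": 0,"wz": 0.58,"hand": -1},
  ],
)

```text
clock: 19.3
ee_pos: [465.0, -13.0, 111.1]
eef_rot: [-3.14, 0.004, 0.069]
force: [1.0, 0.1, -0.0]
gripper_width: -0.004
```

```bash
python3 lk.py top; python3 go.py 427 18.4 105 -0.274
```

```text
top 17 160.8
pose [460.4 -10.4 110.9] 0.065 F [-4.6  2.5 -0.7]
dx -0.0315 dy -0.0309 dz 0.0059 wz 0.339
```

Request:
drive_tool(
  targets=[
    {"dx": -0.01,"dy": -0.01,"dz": 0,"wx": 0,"wy": 0,"wz": 0.11,"hand": -1},
    {"dx": -0.02,"dy": -0.02,"dz": 0,"wx": 0,"wy": 0,"wz": 0.22,"hand": -1},
    {"dx": -0.031,"dy": -0.031,"dz": 0,"wx": 0,"wy": 0,"wz": 0.34,"hand": -1},
    {"dx": -0.031,"dy": -0.031,"dz": 0,"wx": 0,"wy": 0,"wz": 0.34,"hand": -1},
    {"dx": -0.031,"dy": -0.031,"dz": 0,"wx": 0,"wy": 0,"wz": 0.34,"hand": -1},
  ],
)

```text
clock: 19.77
ee_pos: [435.2, 14.2, 111.7]
eef_rot: [3.141, 0.0, -0.263]
force: [-0.8, -0.1, 0.1]
gripper_width: -0.001
```

```bash
python3 go.py 427 18.4 55 -0.274; python3 - <<'E'
from h import *
import pickle
w=imaging.capture('wrist');o=readout.observe();p=o['ee_pos'];y=o['eef_rot'][2]
az=np.radians(164.3)
B=[610+158*np.cos(az),-33+158*np.sin(az),104]
u0,v0=proj(w,B).round().astype(int);print('expect ball',u0,v0,'radius px')
im=w['image'].max(2);r=40
m=(im[max(0,v0-r):v0+r,u0-r:u0+r]<55).astype(np.uint8)
n,l,st,ce=cv2.connectedComponentsWithStats(m)
for i in range(1,n):
    if st[i,4]>60: 
        q=ce[i]+[u0-r,max(0,v0-r)];print(st[i],q.round(1),ray(w,*q,104).round(1))
cv2.imwrite('pics/w10.png',w['image'][:,:,::-1])
E
```

```text
pose [435.2  14.2 111.7] -0.263 F [-0.8 -0.1  0.1]
dx -0.0090 dy -0.0019 dz 0.0567 wz 0.011
expect ball 312 225 radius px
[17  0 11  7 73] [294.2 188. ] [480.9  13.8 104. ]
[ 27  35  26  26 508] [311.5 232.2] [453.9  11.2 104. ]
```

Request:
drive_tool(
  targets=[
    {"dx": -0.005,"dy": -0.001,"dz": 0.0,"wx": 0,"wy": 0,"wz": 0.01,"hand": -1},
    {"dx": -0.01,"dy": -0.002,"dz": 0.012,"wx": 0,"wy": 0,"wz": 0.01,"hand": -1},
    {"dx": -0.011,"dy": -0.002,"dz": 0.03,"wx": 0,"wy": 0,"wz": 0.01,"hand": -1},
    {"dx": -0.011,"dy": -0.002,"dz": 0.048,"wx": 0,"wy": 0,"wz": 0.01,"hand": -1},
    {"dx": -0.011,"dy": -0.002,"dz": 0.056,"wx": 0,"wy": 0,"wz": 0.01,"hand": -1},
  ],
)

```text
clock: 20.23
ee_pos: [424.3, 18.7, 54.0]
eef_rot: [3.141, 0.003, -0.278]
force: [-0.2, -0.2, -0.3]
gripper_width: -0.003
```

Request:
drive_tool(
  targets=[
    {"dx": 0.002,"dy": 0,"dz": 0,"wx": 0,"wy": 0,"wz": 0,"hand": -1},
    {"dx": 0.004,"dy": 0,"dz": 0,"wx": 0,"wy": 0,"wz": 0,"hand": -1},
    {"dx": 0.006,"dy": 0,"dz": 0,"wx": 0,"wy": 0,"wz": 0,"hand": -1},
    {"dx": 0.008,"dy": 0,"dz": 0,"wx": 0,"wy": 0,"wz": 0,"hand": -1},
    {"dx": 0.01,"dy": 0,"dz": 0,"wx": 0,"wy": 0,"wz": 0,"hand": -1},
  ],
)

```text
clock: 20.65
ee_pos: [436.0, 16.0, 56.5]
eef_rot: [-3.141, -0.002, -0.279]
force: [-0.4, 0.0, 1.1]
gripper_width: -0.003
```

Request:
drive_tool(
  targets=[
    {"dx": 0.002,"dy": 0,"dz": 0,"wx": 0,"wy": 0,"wz": 0,"hand": -1},
    {"dx": 0.004,"dy": 0,"dz": 0,"wx": 0,"wy": 0,"wz": 0,"hand": -1},
    {"dx": 0.006,"dy": 0,"dz": 0,"wx": 0,"wy": 0,"wz": 0,"hand": -1},
    {"dx": 0.008,"dy": 0,"dz": 0,"wx": 0,"wy": 0,"wz": 0,"hand": -1},
    {"dx": 0.01,"dy": 0,"dz": 0,"wx": 0,"wy": 0,"wz": 0,"hand": -1},
  ],
)

```text
clock: 21.07
ee_pos: [444.9, 13.4, 55.7]
eef_rot: [3.141, -0.0, -0.279]
force: [-0.6, -0.3, 1.4]
gripper_width: -0.0
```

Request:
drive_tool(
  targets=[
    {"dx": 0.002,"dy": 0,"dz": 0,"wx": 0,"wy": 0,"wz": 0,"hand": -1},
    {"dx": 0.004,"dy": 0,"dz": 0,"wx": 0,"wy": 0,"wz": 0,"hand": -1},
    {"dx": 0.006,"dy": 0,"dz": 0,"wx": 0,"wy": 0,"wz": 0,"hand": -1},
    {"dx": 0.008,"dy": 0,"dz": 0,"wx": 0,"wy": 0,"wz": 0,"hand": -1},
    {"dx": 0.01,"dy": 0,"dz": 0,"wx": 0,"wy": 0,"wz": 0,"hand": -1},
  ],
)

```text
clock: 21.48
ee_pos: [454.5, 10.6, 55.7]
eef_rot: [3.142, -0.0, -0.279]
force: [0.3, 0.3, -0.6]
gripper_width: 0.0
```

```bash
python3 lk.py top; cat > ball.py <<'E'
from h import *
w=imaging.capture('wrist');o=readout.observe();print(o['ee_pos'].round(1),o['force'].round(1))
im=w['image'];mx=im.max(2);m=(mx<55).astype(np.uint8);m[275:]=0
n,l,st,ce=cv2.connectedComponentsWithStats(m)
for i in range(1,n):
    if 80<st[i,4]<2500 and .6<st[i,2]/st[i,3]<1.6: print(st[i].tolist(),ce[i].round(1),[ray(w,*ce[i],z).round(0).tolist() for z in(50,65,104)])
az=np.radians(164.3)
for n,R,z in(('stand',158,104),('upright',137,108),('onring',78,65),('home',75,50)): print(n,proj(w,[610+R*np.cos(az),-33+R*np.sin(az),z]).round())
E
python3 ball.py
```

```text
top 17 160.8
[454.9  10.5  55.7] [ 0.9 -0.4  0. ]
[291, 23, 32, 27, 453] [306.9  38.7] [[569.0, -18.0, 50.0], [565.0, -17.0, 65.0], [555.0, -15.0, 104.0]]
[451, 42, 24, 24, 328] [462.6  53.4] [[541.0, -90.0, 50.0], [540.0, -83.0, 65.0], [536.0, -66.0, 104.0]]
[153, 44, 23, 27, 181] [162.4  54.3] [[582.0, 52.0, 50.0], [577.0, 47.0, 65.0], [565.0, 34.0, 104.0]]
[287, 129, 56, 39, 443] [318.5 150.1] [[517.0, -9.0, 50.0], [517.0, -9.0, 65.0], [519.0, -9.0, 104.0]]
[285, 193, 53, 50, 733] [303.  209.6] [[488.0, 8.0, 50.0], [491.0, 7.0, 65.0], [499.0, 3.0, 104.0]]
stand [315. 304.]
upright [315. 261.]
onring [314. 111.]
home [314. 107.]
```

Request:
drive_tool(
  targets=[
    {"dx": 0.002,"dy": 0,"dz": 0,"wx": 0,"wy": 0,"wz": 0,"hand": -1},
    {"dx": 0.004,"dy": 0,"dz": 0,"wx": 0,"wy": 0,"wz": 0,"hand": -1},
    {"dx": 0.006,"dy": 0,"dz": 0,"wx": 0,"wy": 0,"wz": 0,"hand": -1},
    {"dx": 0.008,"dy": 0,"dz": 0,"wx": 0,"wy": 0,"wz": 0,"hand": -1},
    {"dx": 0.01,"dy": 0,"dz": 0,"wx": 0,"wy": 0,"wz": 0,"hand": -1},
  ],
)

```text
clock: 22.0
ee_pos: [464.1, 7.9, 55.7]
eef_rot: [3.142, -0.0, -0.279]
force: [0.1, -0.6, 0.3]
gripper_width: 0.001
```

Request:
drive_tool(
  targets=[
    {"dx": 0.002,"dy": 0,"dz": 0,"wx": 0,"wy": 0,"wz": 0,"hand": -1},
    {"dx": 0.004,"dy": 0,"dz": 0,"wx": 0,"wy": 0,"wz": 0,"hand": -1},
    {"dx": 0.004,"dy": 0,"dz": 0,"wx": 0,"wy": 0,"wz": 0,"hand": -1},
    {"dx": 0.004,"dy": 0,"dz": 0,"wx": 0,"wy": 0,"wz": 0,"hand": -1},
    {"dx": 0.004,"dy": 0,"dz": 0,"wx": 0,"wy": 0,"wz": 0,"hand": -1},
  ],
)

```text
clock: 22.42
ee_pos: [467.6, 6.9, 55.6]
eef_rot: [3.141, 0.0, -0.279]
force: [-0.5, 0.1, 0.9]
gripper_width: 0.0
```

```bash
python3 ball.py; python3 lk.py wrist
```

```text
[467.5   6.8  55.6] [ 0.7 -0.3  0.2]
[216, 0, 12, 14, 85] [221.9   6.4] [[605.0, 13.0, 50.0], [600.0, 11.0, 65.0], [585.0, 6.0, 104.0]]
[292, 61, 31, 21, 255] [307.1  73.7] [[566.0, -17.0, 50.0], [564.0, -17.0, 65.0], [557.0, -16.0, 104.0]]
[449, 68, 22, 21, 254] [460.3  78. ] [[543.0, -90.0, 50.0], [543.0, -84.0, 65.0], [541.0, -67.0, 104.0]]
[156, 70, 19, 26, 130] [164.   79.6] [[583.0, 52.0, 50.0], [580.0, 47.0, 65.0], [569.0, 33.0, 104.0]]
stand [315. 331.]
upright [315. 291.]
onring [314. 140.]
home [314. 134.]
wrist 203 160.7
```

```bash
python3 - <<'E'
from h import *
az=np.radians(164.3)
w=imaging.capture('wrist');s=imaging.capture('side');t=imaging.capture('top')
for n,R,z in(('stand',158,104),('upright',137,108),('onring',78,65),('home',75,50)):
    X=[610+R*np.cos(az),-33+R*np.sin(az),z]
    for k,c in(('s',s),('t',t),('w',w)):
        u,v=proj(c,X).round().astype(int)
        P=c['image'][v-3:v+4,u-3:u+4].reshape(-1,3); print(n,k,(u,v),P.mean(0).round() if len(P) else '',end=' | ')
    print()
a=cv2.resize(s['image'][170:310,270:410,::-1],(400,400),interpolation=cv2.INTER_CUBIC)
b=cv2.resize(w['image'][60:310,190:440,::-1],(400,400),interpolation=cv2.INTER_CUBIC)
cv2.imwrite('pics/z11.png',np.hstack([a,b]))
E
```

```text
stand s (np.int64(351), np.int64(191)) [25. 25. 27.] | stand t (np.int64(298), np.int64(303)) [134. 131. 116.] | stand w (np.int64(315), np.int64(331)) [28. 29. 30.] | 
upright s (np.int64(348), np.int64(199)) [45. 45. 47.] | upright t (np.int64(301), np.int64(292)) [79. 79. 70.] | upright w (np.int64(315), np.int64(291)) [19. 19. 20.] | 
onring s (np.int64(336), np.int64(238)) [72. 71. 75.] | onring t (np.int64(309), np.int64(261)) [82. 72. 63.] | onring w (np.int64(314), np.int64(140)) [32. 33. 35.] | 
home s (np.int64(335), np.int64(244)) [63. 40. 37.] | home t (np.int64(310), np.int64(260)) [87. 71. 59.] | home w (np.int64(314), np.int64(134)) [21. 21. 23.] |
```

View pics/z11.png

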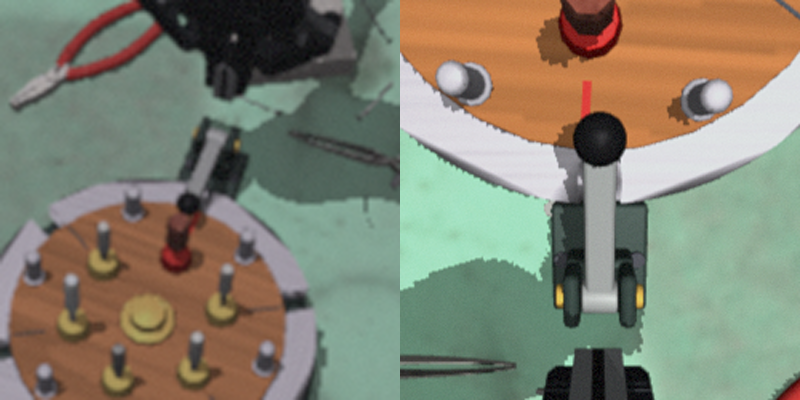

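```bash
cat > tri.py <<'E'
from h import *
az=np.radians(164.3)
def blob(c,u,v,r,th=60):
    u,v=int(u),int(v);g=c['image'].max(2)[v-r:v+r+1,u-r:u+r+1]
    m=(g<th).astype(np.uint8); n,l,st,ce=cv2.connectedComponentsWithStats(m)
    i=1+np.argmax(st[1:,4]); return ce[i]+[u-r,v-r],st[i].tolist()
H=np.array([610+75*np.cos(az),-33+75*np.sin(az),50]);O=np.array([610+78*np.cos(az),-33+78*np.sin(az),65])
w=imaging.capture('wrist');s=imaging.capture('side')
res=[]
A=[];B=[]
for n,c in(('w',w),('s',s)):
    p=proj(c,(H+O)/2+[0,0,0]);q,st=blob(c,*p,24 if n=='w' else 7)
    print(n,q.round(1),st,'home',proj(c,H).round(1),'ring',proj(c,O).round(1))
    K,R,t=map(np.array,(c['intrinsics'],c['R'],c['t']));P=K@np.c_[R,t]
    A+=[q[0]*P[2]-P[0],q[1]*P[2]-P[1]]
A=np.array(A);A/=np.linalg.norm(A[:,:3],axis=1,keepdims=True)
X=np.linalg.lstsq(A[:,:3],-A[:,3],rcond=None)[0];d=X[:2]-[610,-33];print('ball',X.round(1),'R',np.hypot(*d).round(1),'az',np.degrees(np.arctan2(d[1],d[0])).round(1),'res',(A[:,:3]@X+A[:,3]).round(1))
E
python3 tri.py
```

```text
w [314.2 133.5] [10, 7, 29, 30, 673] home [314.  133.7] ring [314.1 139.9]
s [336.1 243.8] [4, 7, 8, 8, 31] home [335.4 243.9] ring [336.3 238.5]
ball [537.9 -12.2  50.7] R 75.0 az 163.9 res [ 0.6 -0.1  0.6  0.1]
```

Request:
drive_tool(
  targets=[
    {"dx": -0.003,"dy": 0,"dz": -0.008,"wx": 0,"wy": 0,"wz": 0,"hand": -1},
    {"dx": -0.008,"dy": 0,"dz": -0.018,"wx": 0,"wy": 0,"wz": 0,"hand": -1},
    {"dx": -0.014,"dy": 0,"dz": -0.027,"wx": 0,"wy": 0,"wz": 0,"hand": -1},
    {"dx": -0.018,"dy": 0,"dz": -0.03,"wx": 0,"wy": 0,"wz": 0,"hand": -1},
    {"dx": -0.02,"dy": 0,"dz": -0.03,"wx": 0,"wy": 0,"wz": 0,"hand": -1},
  ],
)

```text
clock: 23.18
ee_pos: [448.5, 12.5, 87.2]
eef_rot: [-3.141, -0.003, -0.279]
force: [-0.1, 0.7, 0.1]
gripper_width: 0.0
```

Request:
drive_tool(
  targets=[
    {"dx": 0,"dy": 0,"dz": 0,"wx": 0,"wy": 0,"wz": 0,"hand": -1},
    {"dx": 0,"dy": 0,"dz": 0,"wx": 0,"wy": 0,"wz": 0,"hand": -1},
    {"dx": 0,"dy": 0,"dz": 0,"wx": 0,"wy": 0,"wz": 0,"hand": -1},
    {"dx": 0,"dy": 0,"dz": 0,"wx": 0,"wy": 0,"wz": 0,"hand": -1},
    {"dx": 0,"dy": 0,"dz": 0,"wx": 0,"wy": 0,"wz": 0,"hand": -1},
  ],
)

```text
clock: 23.6
ee_pos: [448.5, 12.3, 85.4]
eef_rot: [3.141, 0.001, -0.279]
force: [-0.9, -0.1, -0.4]
gripper_width: -0.003
```

```bash
python3 tri.py; python3 lk.py wrist side top
```

```text
w [314.   98.6] [13, 10, 25, 27, 537] home [313.8  98.9] ring [313.9 101.8]
s [336.1 243.7] [4, 7, 8, 7, 30] home [335.4 243.9] ring [336.3 238.5]
ball [537.9 -12.2  51.2] R 75.1 az 163.9 res [ 0.6 -0.1  0.6  0.1]
wrist 49 160.3
side 7 160.5
top 3 161.0
```

```bash
python3 -c "
from h import *
print(ticket.sign_off())"
```

```text
the job is handed in; nothing more can be done
None
```

I turned the carousel about 54° clockwise, holding one peg loosely between the fingers at 5–7 N. That brought the red station to the front, and I tipped the pawl over at its ball. It fell into the red notch unaided, and I handed the job in at about 24 s.

**Last checks that passed:**
- **Pawl home:** two camera views put the ball at about 51 mm up and 75 mm before the axis. Home is 50 mm; it would be 65 mm if the nose were lying on the ring.
- **Red line:** it sits about 4° (5 mm) off the front line, within the 10 mm allowed and matching the notch offset I measured.
- **Arm:** it was drawn back and up, with no contact force showing.

**What went wrong or disagreed:**
- **TCP height:** the reported TCP lies about 34 mm below the real fingertips. My first two tries therefore passed over the peg, until I found this by touching down on the bench.
- **Pawl pictures:** one picture, about a tenth of a second after my last push, showed the ball a little too high. The later captures agreed that it was home, so it was probably still falling.
- **Not checked:** I did not press on the pawl or test the lock by pushing the carousel, and I did not measure the bystanders again. The only thing I know the arm touched, apart from the peg and the pawl, was the bench at that touch-down.

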